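Pack the mower tune-up case and lower its lid

ROBOT

A 6-joint arm with a two-finger parallel gripper is mounted at the origin on the work surface. World frame = base frame: x ahead of the robot, y to its left, z up, the work surface at z = 0. Lengths are in m, angles in rad, forces in N, time in s.
With the tool pointing down it reaches from about 0.375 to 0.975 m from the base axis. Payload 3.8 kg.
Tool frame: the origin (TCP) lies at the very end of the fingers, on their centre line; the grasp point (between the pads) lies 19 mm behind it; z points along the fingers, y is the direction in which the jaws open and shut (so a half turn about z gives the same grasp; the last joint's range is limited). The gripper opens to 85 mm and grips with 20 to 120 N. Pads are 22 mm wide; open, the fingers measure 114 mm over their backs; the gripper's body (76 mm by 85 mm) begins 54 mm behind the grasp point. The pads swing forward as they close: fully open they stand 13 mm farther back than shut.
Start: joints at [1.264, 0.264, 1.604, -0, 1.274, -0.037], TCP at [0.18, 0.651, 0.231] pointing down, gripper open.
Joint ranges: [-2.63, 2.63], [-0.94, 2.18], [0.31, 2.57], [-1.31, 4.45], [0, 2.66], [-2.55, 2.55]. Speed limits (rad/s): [2.57, 2.57, 3.14, 3.14, 3.14, 3.14].

INTERFACE

Orientations are given as a rotation vector (axis times angle).
In Python, from workcell import bot, viewer gives the robot as it stands.
- The arm moves only by the tool jog_arm, never from a script. Its argument "motion" is a list of rows, each an object of numbers: "dx", "dy", "dz": the shift along the world's x, y, z in cm; "turn": the turn about the world's z in rad. A call has 1 to 12 rows; each row shifts and turns the commanded pose from where the row before left it; what a row does not reach is not made up. A row lasts 1/12 s, in which the tool goes at most 41.7 mm and 7.16 degrees, less where a joint would pass 70% of its speed; a pose out of reach is approached as far as the arm can. A call is refused whole if a number of a shift passes 4.17 or a number of a turn 0.125, either way. A call with a gripper value outside its range is refused whole. "fingers" is the finger opening in cm, from 0 to 8.54, set as the call begins (left out, the last holds). The fingers move at their own pace and stop on an object; "grip_force" is the grip in N (left out, the last holds). Time passes only in rows, so rows that do not move let the fingers close. It gives the time, the measured TCP pose, the force and the opening at its end, in the units of the state.
- bot.read_state(): the state, without advancing time (a new reading comes with each control period).
- viewer.read_camera(name): name is "side" or "top"; returns (picture, depth): 480x640x3 uint8, red, green, blue; 480x640 float32, m along the optical axis (not along the pixel's ray), 0 where there is no reading.
- viewer.camera_info(name): a dict with "vertical_fov" (degrees; the focal length in pixels is half the picture's height over the tangent of half this angle, whatever the lens; pixels are square), "cx", "cy" (the principal point, pixels), "R" (3x3) and "t" (3): a world point X has camera coordinates R X + t. Camera axes: x right, y down, z forward; pixel columns grow to the right and rows downward; lengths in m; the calibration is good to about 2 mm. A picture is of the moment at which its call begins. camera_info takes no time and is no camera call.
- bot.finish_job(): hands the job in, once; it reports no verdict.
The state is a dict: "time": time; "q": joint angles; "joint_vel": joint speeds; "joint_torque": joint torques, N m; "tool_pos": TCP position; "tcp_rot": TCP orientation; "wrist_force": force on the tool from outside, world axes, zero at the start; "torque": the same for the moment, N m; "width": opening from 0.0 (shut) to 1.0 (fully open).
Only numpy, scipy, OpenCV 4.12 (cv2) and the standard library are available. Lean on these libraries where they do the work, as an engineer would, in place of code of your own. Each camera call takes 0.05 s, during which the arm holds its last target. There are 200 camera calls.

TASK

Pack up the grey tune-up case: press the compression gauge's stem down past the red sprung jaw until it sits fully home in the fork clip (either way round), and put every rusty flywheel nut on the bench in the front (blue-floored) bay and every brass jet in the rear (yellow-floored) bay. Only when all of that is packed, lower the lid gently by its bar, without slamming it, until it is fully shut. Leave the orange gas cap, the oil bottle and the air filter where they are.

Things in the scene. Friction and masses are not known exactly. Their poses are not given: they have to be found in the camera images.
- case: Grey steel case fixed to the bench, 216 (x) by 237 (y) by 65 mm high without lid; walls 6 mm, floor 5 mm. Origin: centre of its underside; x points to the hinged rear side, y to its left half. Left half (y 3 to 112 mm): clip bay. Right half (y -3 to -112 mm): two parts bays. The wall between the halves stands 40 mm above the floor, that between the bays 35 mm.
- front_bay (a point): Centre of the floor of the blue-floored front bay (nearer the robot), for nuts; axes as the case. 5 mm above the bench. The bay reaches 49 mm in x and 55 mm in y either way.
- rear_bay (a point): Centre of the floor of the yellow-floored rear bay (nearer the lid's hinge), for jets; axes as the case, same size as the front bay. Its centre lies 57 mm in front of the hinge line, so the standing lid limits the room for a wide gripper body behind it.
- clip_seat (a point): Where the stem's axis lies (along x) when home, midway between two black forks; 33 mm above the bench; axes as the case. The forks stand at x -30 and +30 mm (each 10 mm wide), leaving 50 mm for fingers between them; sideways 50 mm is free there. Flared lips lead the stem in; the mouth is about 27 mm wide at its top, 25 mm above the seat. The stem has 1 mm play to the fork's side walls.
- jaw (a joint): Red sprung jaw on the +y side of the forks, one piece with a flared finger at each fork, hinged low along x: 0 rad at rest (closed over the seat), up to 0.6 swung outward (+y). Its lips overhang 7.5 mm above the seated stem's axis; pressing the stem down past them takes less than 10 N, they yield about 0.2 rad and snap back over it.
- lid (a joint): The lid's hinge angle: 0 rad fully shut, about 1.5 rad standing upright, 1.7 the stop. A stiff hinge: the lid stays where it is left; moving it takes about 1 to 6 N at the bar. The lid is 218 by 239 by 6 mm, 0.4 kg.
- lid_bar (a point): Middle of the red round bar handle (12 mm diameter, 96 mm long along the case's y, free for 80 mm between its two arms), in the lid's plane 40 mm beyond its front edge, 258 mm from the hinge. The clear gap between bar and lid edge (or shut case's front) is 34 mm. It can be pinched from above at every lid angle and turns between the fingers. Shut, it is about 68 mm above the bench.
- lid_hinge (a point): Middle of the lid's hinge line on the rear top edge of the case, 65 mm above the bench, along the case's y. At lid angle a the bar lies 258 mm x cos a in front of it and 258 mm x sin a above it (plus 3.5 mm normal to the lid, upward when shut, rearward when it stands).
- gauge: Push-in compression gauge, 163 mm long, 160 g: round steel dial head (48 mm diameter, 36 mm thick, white face), 12 mm round steel stem, black rubber cone (36 mm diameter). Origin: middle of the stem, on its axis, 18 mm above the bench as it lies; x along the stem to the cone, z out of the dial. Stem bare 43 mm either way; head's centre at x -67 mm, cone's tip at +72 mm. Balances near the origin.
- nut1: Rusty brown hexagonal steel flywheel nut, 30 mm across the flats (35 over the corners), 20 mm high, 70 g. Origin: centre of its underside; z up as it lies at first; two flats face its x and -x (and every 60 degrees). May be absent.
- nut2: Rusty brown hexagonal steel flywheel nut, 30 mm across the flats (35 over the corners), 20 mm high, 70 g. Origin: centre of its underside; z up as it lies at first; two flats face its x and -x (and every 60 degrees). May be absent.
- nut3: Rusty brown hexagonal steel flywheel nut, 30 mm across the flats (35 over the corners), 20 mm high, 70 g. Origin: centre of its underside; z up as it lies at first; two flats face its x and -x (and every 60 degrees). May be absent.
- jet1: Brass carburettor jet standing on a round flange of 22 mm diameter and 4 mm thickness; above it a hexagon 15 mm across the flats up to 17 mm, then a 10 mm neck; 22 mm high in all, 30 g. Origin: centre of its underside, z up. May be absent.
- jet2: Brass carburettor jet standing on a round flange of 22 mm diameter and 4 mm thickness; above it a hexagon 15 mm across the flats up to 17 mm, then a 10 mm neck; 22 mm high in all, 30 g. Origin: centre of its underside, z up. May be absent.
- jet3: Brass carburettor jet standing on a round flange of 22 mm diameter and 4 mm thickness; above it a hexagon 15 mm across the flats up to 17 mm, then a 10 mm neck; 22 mm high in all, 30 g. Origin: centre of its underside, z up. May be absent.
- gas_cap: Orange plastic gas cap, 60 mm diameter, 32 mm high; origin at the centre of its underside. A bystander.
- oil_bottle: Small green oil bottle, 52 mm diameter, 85 mm high; origin at the centre of its underside. A bystander.
- air_filter: Black air filter element with a paper top, 85 by 55 by 39 mm; origin at the centre of its underside. A bystander.
Not all that is in view belongs to the job. What is shaped like the nut3 but turquoise is not meant. There is more than one size of the gauge; the job needs the smaller.

How it is judged:
By the outcome, as a careful person would: the job done as asked, in the order asked, and still so for the second after the job is handed in, with the robot touching nothing.
Of nut1, nut2, nut3, jet1, jet2, jet3 only 4 to 6 are there at a start; the rules pass over those that are not, and their reading is None.
At some moment in a run one of nut1, nut2, nut3, jet1, jet2, jet3 may be knocked a few centimetres aside while the robot is not near it.
Once in a run the grip may slacken for a moment while it holds something.
It also fails if it takes over 210 s, if anything falls off the work surface, if the arm or the gripper's body presses on something with over 40 N, if the wrist force passes 120 N, or if a joint passes its speed limit or range.

## Working session

There is one attempt and no reset: what is moved stays moved. The work goes in short steps, Python scripts to look and compute and a tool call to move; the robot and the scene stay as the last step left them, time stands still between calls to the robot, and variables do not carry over. Pictures are saved under pics/ and viewed, about 12 in all and at most 16, crops included, and the job is handed in when it is done.

Besides the shell and the picture viewer there is one more tool, called as a command line: name --argument value ..., lists and objects as JSON in quotes. jog_arm: Moves the arm, as the interface text tells. Its arguments: {"type":"object","properties":{"motion":{"type":"array"},"fingers":{"type":"number"},"grip_force":{"type":"number"}},"required":["motion"]}

```bash
ls; mkdir -p pics
cat > h.py <<'E'
import numpy as np, cv2
from workcell import bot, viewer
def grab(name, fn=None):
    im,d=viewer.read_camera(name); c=viewer.camera_info(name)
    if fn: cv2.imwrite('pics/'+fn, cv2.cvtColor(im,cv2.COLOR_RGB2BGR))
    return im,d,c
def foc(c): return 240/np.tan(np.radians(c['vertical_fov'])/2)
def ray(c,u,v,z):
    R=np.array(c['R']);t=np.array(c['t']);f=foc(c)
    o=-R.T@t; d=R.T@np.array([(u-c['cx'])/f,(v-c['cy'])/f,1.0])
    return o+d*(z-o[2])/d[2]
def cloud(d,c):
    R=np.array(c['R']);t=np.array(c['t']);f=foc(c)
    v,u=np.mgrid[:480,:640]
    P=np.stack([(u-c['cx'])/f*d,(v-c['cy'])/f*d,d],-1)
    return (P-t)@R
def proj(c,X):
    p=np.array(c['R'])@np.array(X)+np.array(c['t']);f=foc(c)
    return p[0]/p[2]*f+c['cx'],p[1]/p[2]*f+c['cy']
E
python3 - <<'E'
from h import *
for n in('top','side'):
    im,d,c=grab(n,n+'0.png'); print(n,c, (d==0).mean())
    np.save(n+'0.npy',d)
s=bot.read_state(); print(s)
E
```

```text
pics
top {'vertical_fov': 53.8543757504868, 'cx': 316.9679983516391, 'cy': 234.70450409641234, 'R': array([[ 0.02660347, -0.99964195, -0.00286714],
       [-0.97861618, -0.02545848, -0.20411328],
       [ 0.20396721,  0.00823595, -0.97894308]]), 't': array([-0.00645257,  0.45465418,  1.10602055])} 0.003961588541666667
side {'vertical_fov': 57.846002080240886, 'cx': 327.46961587298165, 'cy': 243.49149617543188, 'R': array([[ 0.99387485, -0.10887023, -0.01897512],
       [-0.08366545, -0.6290849 , -0.77282099],
       [ 0.07220024,  0.76967491, -0.63434034]]), 't': array([-0.44650964,  0.09954438,  1.00965428])} 0.004098307291666666
{'time': 0.1, 'q': array([ 1.26406022e+00,  2.64729676e-01,  1.60526295e+00, -1.68806160e-05,
        1.27365704e+00, -3.69018575e-02]), 'joint_vel': array([-6.23076872e-05, -5.25270732e-04, -3.80864186e-03,  7.24168912e-04,
        7.13939327e-04,  5.68452063e-04]), 'joint_torque': array([-2.03437548e-04, -5.16717231e+01, -3.68586016e+01, -1.14972031e-04,
        6.56202086e-03,  1.02323764e-05]), 'tool_pos': array([0.17974535, 0.64994475, 0.23003777]), 'tcp_rot': array([-0.42251684, -3.11271007,  0.00318756]), 'wrist_force': array([-0.38822083, -0.96072647, -0.84589876]), 'torque': array([ 0.06848773, -0.06678081,  0.01403479]), 'width': 1.0034228308123052}
```

View pics/top0.png

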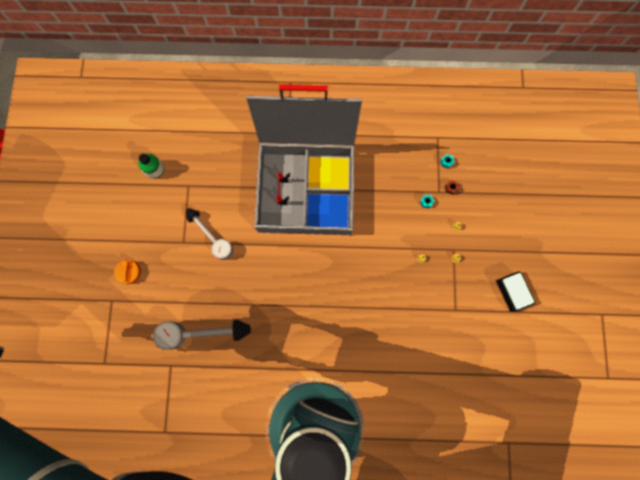

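View pics/side0.png

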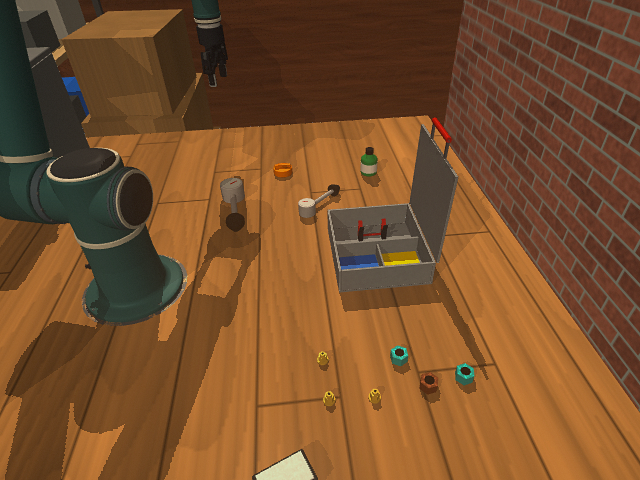

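Top view: one rusty nut at (453,187). The two nut shapes at (448,161) and (427,201) are turquoise, so they are decoys. There are three brass jets at (458,226), (421,258) and (457,258). Of the two gauges, the one at (208,233) is smaller than the one at (205,332). The case is at (305,188) with its lid standing.

```bash
cat > m.py <<'E'
from h import *
def blobs(im,lo,hi,amin=15):
    h=cv2.cvtColor(im,cv2.COLOR_RGB2HSV); m=cv2.inRange(h,lo,hi)
    n,l,s,ce=cv2.connectedComponentsWithStats(m)
    return [(ce[i].round(1),s[i].tolist(),l==i) for i in range(1,n) if s[i][4]>=amin]
E
python3 - <<'E'
from m import *
im=cv2.cvtColor(cv2.imread('pics/top0.png'),cv2.COLOR_BGR2RGB); d=np.load('top0.npy'); c=viewer.camera_info('top')
P=cloud(d,c)
h=cv2.cvtColor(im,cv2.COLOR_RGB2HSV)
for n,(u,v) in dict(nut=(453,187),j1=(458,226),j2=(421,258),j3=(457,258),yel=(330,172),blue=(330,210),bar=(303,88),tq=(448,161),gface=(222,249),gstem=(206,230),bigface=(168,336),bench=(400,300)).items():
    print(n,h[v,u],P[v,u].round(3))
for n,lo,hi in [('yellow',(25,150,120),(32,255,255)),('blue',(105,150,80),(125,255,255)),('red',(0,220,120),(3,255,255))]:
    for ce,s,m in blobs(im,lo,hi,30): print(n,ce,s,np.median(P[m],0).round(3))
# case rim: points with z 0.055-0.072
m=(P[...,2]>0.058)&(P[...,2]<0.07)&(np.abs(P[...,1])<0.25)&(P[...,0]>0.35)&(P[...,0]<0.8)
m=cv2.morphologyEx(m.astype(np.uint8),cv2.MORPH_CLOSE,np.ones((3,3)))
n,l,s,ce=cv2.connectedComponentsWithStats(m)
for i in range(1,n):
    if s[i][4]>60:
        Q=P[l==i][:,:2].astype(np.float32); print('rim',s[i],cv2.minAreaRect(Q),Q.min(0),Q.max(0))
C=im[130:310,120:560]; cv2.imwrite('pics/c.png',cv2.cvtColor(cv2.resize(np.hstack([im[195:275,170:250],im[145:275,405:485][:80],im[195:275,405:485]]),None,fx=3.3,fy=3.3,interpolation=cv2.INTER_CUBIC),cv2.COLOR_RGB2BGR))
E
```

```text
nut [  3 164  14] [ 0.592 -0.336  0.024]
j1 [ 21 201 203] [ 0.491 -0.346  0.024]
j2 [ 22 197 217] [ 0.408 -0.252  0.022]
j3 [ 21 198 209] [ 0.41  -0.341  0.021]
yel [ 28 255 236] [ 0.631 -0.024  0.005]
blue [109 226 191] [ 0.528 -0.026  0.006]
bar [  0 241 219] [0.69  0.038 0.327]
tq [ 85 175  32] [ 0.664 -0.328  0.017]
gface [ 20  41 235] [0.415 0.237 0.037]
gstem [ 14  55 193] [0.464 0.283 0.024]
bigface [  9  94 155] [0.204 0.345 0.053]
bench [ 14 186 211] [ 0.305 -0.204 -0.004]
yellow [333.6 172.8] [320, 157, 28, 32, 821] [ 0.628 -0.032  0.006]
blue [327.4 210.1] [307, 194, 41, 33, 1248] [ 0.528 -0.019  0.006]
red [302.6  87.5] [280, 85, 47, 6, 207] [0.69  0.04  0.328]
rim [ 254  142  100   89 1174] ((0.46662336587905884, 0.042631037533283234), (0.2402513176202774, 0.49204424023628235), 88.73478698730469) [ 0.21951167 -0.08287398] [0.7127494  0.15893678]
```

View pics/c.png

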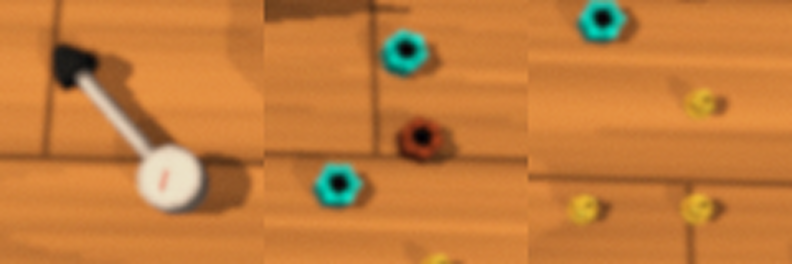

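The crop confirms it: the gauge is the small white-faced one, there is one brown nut next to two turquoise ones, and there are three jets.

Run:
```python
from m import *
im=cv2.cvtColor(cv2.imread('pics/top0.png'),cv2.COLOR_BGR2RGB); d=np.load('top0.npy'); c=viewer.camera_info('top')
P=cloud(d,c)
im2=cv2.cvtColor(cv2.imread('pics/side0.png'),cv2.COLOR_BGR2RGB); d2=np.load('side0.npy'); c2=viewer.camera_info('side'); P2=cloud(d2,c2)
for n,PP in(('top',P),('side',P2)):
    m=(PP[...,2]>0.057)&(PP[...,2]<0.073)&(abs(PP[...,1]-.04)<0.16)&(PP[...,0]>0.43)&(PP[...,0]<0.75)
    k,l,s,ce=cv2.connectedComponentsWithStats(m.astype(np.uint8)); i=1+np.argmax(s[1:,4])
    Q=PP[l==i][:,:2].astype(np.float32); print(n,'rim',s[i],cv2.minAreaRect(Q),PP[l==i][:,2].mean(), Q.min(0),Q.max(0))
# yellow floor/blue floor corners via hue in both
for n,I,PP,cc in(('top',im,P,c),('side',im2,P2,c2)):
    for nm,lo,hi,z in [('yel',(26,200,60),(31,255,255),.005),('blue',(105,150,60),(125,255,255),.005)]:
        b=max(blobs(I,lo,hi,30),key=lambda b:b[1][4]); v,u=np.nonzero(b[2])
        X=np.array([ray(cc,a,bb,z)[:2] for a,bb in zip(u,v)],np.float32); print(n,nm,b[0],cv2.minAreaRect(X),PP[b[2]].mean(0))
    for ce,s,m in blobs(I,(0,200,80),(5,255,255),4): print(n,'red',ce,s,np.median(PP[m],0).round(3))
    for ce,s,m in blobs(I,(20,120,140),(24,255,255),12): 
        if s[4]<200:print(n,'jet',ce,s,ray(cc,*ce,.013).round(4),np.median(PP[m],0).round(3))
    for ce,s,m in blobs(I,(0,120,0),(10,255,130),25): 
        if s[4]<400: print(n,'nut?',ce,s,ray(cc,*ce,.018).round(4),np.median(PP[m],0).round(3))
    # gauge
    m=(PP[...,2]>0.012)&(PP[...,0]>.36)&(PP[...,0]<.62)&(PP[...,1]>.18)&(PP[...,1]<.4)
    Q=PP[m]; print(n,'gauge',len(Q),cv2.minAreaRect(Q[:,:2].astype(np.float32)),Q[:,2].max())
    S=Q[(Q[:,2]<.026)]; 
    hd=Q[Q[:,2]>.03]; print('head',np.median(hd,0),hd.min(0),hd.max(0))
```

```text
top rim [ 254  141  100   90 1153] ((0.5754093527793884, 0.040097713470458984), (0.23731067776679993, 0.22016704082489014), 89.81998443603516) 0.06469341262941944 [ 0.46544418 -0.07888181] [0.68563044 0.15893678]
side rim [ 327  202  113   72 1185] ((0.5765240788459778, 0.03897242248058319), (0.22200055420398712, 0.2433522641658783), 0.11551578342914581) 0.06333364835902876 [ 0.4656761  -0.08275783] [0.6877644  0.16051209]
top yel [333.4 172.7] ((0.6298568844795227, -0.03265910595655441), (0.07937435805797577, 0.07037627696990967), 0.7813194394111633) [ 0.62747994 -0.03237277  0.01056235]
top blue [327.4 210.1] ((0.5290294885635376, -0.018813829869031906), (0.10195451229810715, 0.08288805931806564), 89.35131072998047) [ 0.52748896 -0.01907541  0.00893393]
top red [302.7  87.5] [279, 85, 48, 7, 244] [0.69  0.038 0.328]
top red [  1.  138.3] [0, 129, 5, 26, 65] [ 0.904  1.195 -0.47 ]
top red [279.7 176.4] [278, 174, 5, 6, 20] [0.603 0.104 0.046]
top red [278.5 198.8] [277, 196, 5, 7, 20] [0.543 0.104 0.047]
top jet [457.1 226.1] [454, 223, 7, 7, 36] [ 0.4931 -0.3467  0.013 ] [ 0.491 -0
[... 19314 characters left out ...]
 22, 35, 369] [ 1.0988 -0.1639  0.018 ] [ 1.449  0.128 -0.319]
side nut? [635.6 318.9] [629, 308, 11, 24, 148] [ 1.0531 -0.2478  0.018 ] [ 1.449  0.057 -0.392]
side nut? [587.4 337.4] [573, 317, 29, 41, 60] [ 0.9308 -0.2798  0.018 ] [ 1.449  0.173 -0.631]
side nut? [621.3 384.7] [603, 360, 36, 49, 95] [ 0.9309 -0.3851  0.018 ] [ 1.45  -0.033 -0.632]
side nut? [632.7 386.5] [624, 373, 16, 31, 256] [ 0.9483 -0.3908  0.018 ] [ 1.449 -0.062 -0.591]
side gauge 420 ((0.45736485719680786, 0.2814197540283203), (0.16579335927963257, 0.04691176116466522), 47.13642501831055) 0.03960093567487272
head [0.41942605 0.23919009 0.03550724] [0.39383661 0.21393723 0.03002831] [0.5095689  0.33151268 0.03960094]
```

jog_arm --motion '[{"dx":2.37,"dy":-3.02,"dz":-0.9,"turn":0.088},{"dx":2.37,"dy":-3.02,"dz":-0.9,"turn":0.088},{"dx":2.37,"dy":-3.02,"dz":-0.9,"turn":0.088},{"dx":2.37,"dy":-3.02,"dz":-0.9,"turn":0.088},{"dx":2.37,"dy":-3.02,"dz":-0.9,"turn":0.088},{"dx":2.37,"dy":-3.02,"dz":-0.9,"turn":0.088},{"dx":2.37,"dy":-3.02,"dz":-0.9,"turn":0.088},{"dx":2.37,"dy":-3.02,"dz":-0.9,"turn":0.088},{"dx":2.37,"dy":-3.02,"dz":-0.9,"turn":0.088},{"dx":2.37,"dy":-3.02,"dz":-0.9,"turn":0.088},{"dx":2.37,"dy":-3.02,"dz":-0.9,"turn":0.088},{"dx":2.37,"dy":-3.02,"dz":-0.9,"turn":0.088}]' --fingers 5 --grip_force 80

```text
time: 1.1
tool_pos: [0.4648, 0.2864, 0.1225]
tcp_rot: [1.21, -2.899, 0.0]
wrist_force: [0.8, 0.1, -0.1]
width: 0.583
```

```bash
cat >> m.py <<'E'
def load(n):
    return cv2.cvtColor(cv2.imread(f'pics/{n}0.png'),cv2.COLOR_BGR2RGB),np.load(n+'0.npy'),viewer.camera_info(n)
E
python3 - <<'E'
from m import *
for n in('top','side'):
    im,d,c=load(n);P=cloud(d,c)
    print(n,'bench z',np.median(P[...,2][(abs(P[...,0]-.4)<.15)&(abs(P[...,1]+.15)<.04)]).round(4))
    # stem axis: bright low-saturation pixels
    h=cv2.cvtColor(im,cv2.COLOR_RGB2HSV)
    g=(P[...,0]>.43)&(P[...,0]<.51)&(P[...,1]>.25)&(P[...,1]<.335)&(P[...,2]>.014)&(P[...,2]<.03)&(h[...,1]<100)&(h[...,2]>100)
    v,u=np.nonzero(g); X=np.array([ray(c,a,b,.021)[:2] for a,b in zip(u,v)],np.float32)
    vx,vy,x0,y0=cv2.fitLine(X,cv2.DIST_HUBER,0,.01,.01).ravel(); print('stem',len(X),np.degrees(np.arctan2(vy,vx)).round(1),x0,y0)
    f=(P[...,0]>.43)&(P[...,0]<.53)&(P[...,1]>.25)&(P[...,1]<.36)&(h[...,2]<70)&(P[...,2]>.01); print('cone',f.sum(),P[f].mean(0).round(3))
    hd=(h[...,1]<90)&(h[...,2]>170)&(P[...,0]<.45)&(P[...,0]>.37)&(P[...,1]>.2)&(P[...,1]<.28)&(P[...,2]>.028)
    v,u=np.nonzero(hd);print('headc',ray(c,u.mean(),v.mean(),.036).round(4),len(u))
    for xf in(.543,.603):
        Q=P[(abs(P[...,0]-xf)<.006)&(P[...,1]>.06)&(P[...,1]<.14)&(P[...,2]>.03)&(P[...,2]<.064)]; Q=Q[Q[:,1].argsort()]
        print(xf,[tuple((q[[1,2]]*1000).round(0).astype(int)) for q in Q])
E
```

```text
top bench z 0.0004
stem 143 44.0 0.467335 0.2886084
cone 99 [0.503 0.321 0.029]
headc [0.4172 0.2403 0.036 ] 274
0.543 [(np.int64(79), np.int64(58)), (np.int64(79), np.int64(58)), (np.int64(79), np.int64(60)), (np.int64(79), np.int64(54)), (np.int64(81), np.int64(60)), (np.int64(81), np.int64(58)), (np.int64(81), np.int64(55)), (np.int64(81), np.int64(56)), (np.int64(82), np.int64(59)), (np.int64(84), np.int64(55)), (np.int64(84), np.int64(55)), (np.int64(84), np.int64(55)), (np.int64(84), np.int64(51)), (np.int64(87), np.int64(47)), (np.int64(87), np.int64(45)), (np.int64(87), np.int64(47)), (np.int64(87), np.int64(47)), (np.int64(87), np.int64(49)), (np.int64(90), np.int64(43)), (np.int64(90), np.int64(42)), (np.int64(90), np.int64(40)), (np.int64(90), np.int64(37)), (np.int64(91), np.int64(30)), (np.int64(93), np.int64(31)), (np.int64(97), np.int64(47)), (np.int64(98), np.int64(43)), (np.int64(99), np.int64(47)), (np.int64(100), np.int64(47)), (np.int64(100), np.int64(45)), (np.int64(100), np.int64(44)), (np.int64(102), np.int64(51)), (np.int64(102), np.int64(46)), (np.int64(102),
[... 5524 characters left out ...]
3), np.int64(41)), (np.int64(103), np.int64(56)), (np.int64(103), np.int64(53)), (np.int64(104), np.int64(47)), (np.int64(104), np.int64(50)), (np.int64(104), np.int64(34)), (np.int64(104), np.int64(30)), (np.int64(105), np.int64(52)), (np.int64(105), np.int64(52)), (np.int64(105), np.int64(51)), (np.int64(105), np.int64(39)), (np.int64(105), np.int64(49)), (np.int64(105), np.int64(45)), (np.int64(106), np.int64(54)), (np.int64(106), np.int64(54)), (np.int64(106), np.int64(32)), (np.int64(106), np.int64(54)), (np.int64(107), np.int64(41)), (np.int64(107), np.int64(56)), (np.int64(108), np.int64(56)), (np.int64(108), np.int64(34)), (np.int64(108), np.int64(56)), (np.int64(110), np.int64(55))]
```

jog_arm --motion '[{"dx":0.05,"dy":0.03,"dz":-2.0,"turn":-0.025},{"dz":-2.5},{"dz":-2.5},{"dz":-2.2},{"dz":-1.5},{"dz":-0.9},{},{}]'

```text
validation failed for argument at $.mo...
```

jog_arm --motion '[{},{},{},{},{},{}]' --fingers 0 --grip_force 100

```text
validation failed for argument at $.mo...
```

jog_arm --motion '[{"dx":0.05,"dy":0.03,"dz":-2.0,"turn":-0.025},{"dz":-2.5},{"dz":-2.5},{"dz":-2.2},{"dz":-1.5},{"dz":-0.9},{"dz":0},{"dz":0}]'

```text
validation failed for argument at $.mo...
```

jog_arm --motion '[{"dz":0},{"dz":0},{"dz":0},{"dz":0},{"dz":0},{"dz":0}]' --fingers 0 --grip_force 100

```text
validation failed for argument at $.mo...
```

jog_arm --motion '[{"dx":0.05,"dy":0.03,"dz":-2.0,"turn":-0.025},{"dx":0,"dy":0,"dz":-2.5,"turn":0},{"dx":0,"dy":0,"dz":-2.5,"turn":0},{"dx":0,"dy":0,"dz":-2.2,"turn":0},{"dx":0,"dy":0,"dz":-1.5,"turn":0},{"dx":0,"dy":0,"dz":-0.9,"turn":0},{"dx":0,"dy":0,"dz":0,"turn":0},{"dx":0,"dy":0,"dz":0,"turn":0}]'

```text
time: 1.77
tool_pos: [0.4645, 0.2884, 0.007]
tcp_rot: [1.167, -2.916, 0.0]
wrist_force: [0.1, 0.5, -0.8]
width: 0.581
```

jog_arm --motion '[{"dx":0,"dy":0,"dz":0,"turn":0},{"dx":0,"dy":0,"dz":0,"turn":0},{"dx":0,"dy":0,"dz":0,"turn":0},{"dx":0,"dy":0,"dz":0,"turn":0},{"dx":0,"dy":0,"dz":0,"turn":0},{"dx":0,"dy":0,"dz":0,"turn":0}]' --fingers 0 --grip_force 100

```text
time: 2.27
tool_pos: [0.4659, 0.2891, 0.0089]
tcp_rot: [-1.166, 2.914, 0.001]
wrist_force: [-0.9, -0.1, 6.1]
width: 0.092
```

jog_arm --motion '[{"dx":0,"dy":0,"dz":0,"turn":0},{"dx":0,"dy":0,"dz":0,"turn":0},{"dx":0,"dy":0,"dz":0,"turn":0}]'

```text
time: 2.52
tool_pos: [0.4659, 0.2892, 0.0089]
tcp_rot: [-1.166, 2.914, 0.001]
wrist_force: [-0.5, 0.1, 6.4]
width: 0.098
```

Run:
```python
from h import *
im,d,c=grab('side'); u,v=map(int,proj(c,[.465,.288,.03])); a=im[v-50:v+50,u-65:u+65]
im,d,c=grab('top'); u,v=map(int,proj(c,[.465,.288,.03])); b=im[v-50:v+50,u-65:u+65]
cv2.imwrite('pics/g.png',cv2.cvtColor(cv2.resize(np.hstack([a,b]),None,fx=3,fy=3,interpolation=cv2.INTER_CUBIC),cv2.COLOR_RGB2BGR))
```

```text
(no output)
```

View pics/g.png

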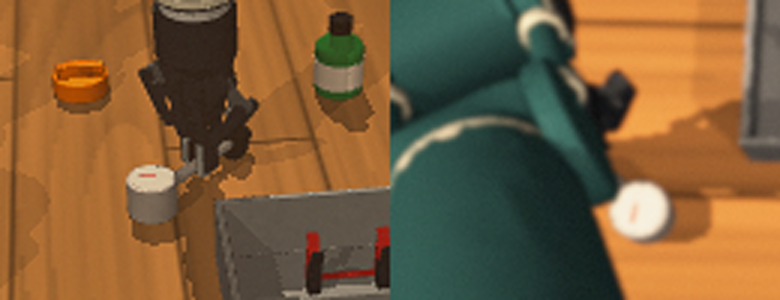

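jog_arm --motion '[{"dx":0,"dy":0,"dz":0.5,"turn":0},{"dx":0,"dy":0,"dz":1,"turn":0},{"dx":0,"dy":0,"dz":2,"turn":0},{"dx":0,"dy":0,"dz":2,"turn":0},{"dx":0,"dy":0,"dz":2,"turn":0},{"dx":0,"dy":0,"dz":2,"turn":0},{"dx":0,"dy":0,"dz":1,"turn":0},{"dx":0,"dy":0,"dz":0,"turn":0},{"dx":0,"dy":0,"dz":0,"turn":0}]'

```text
time: 3.37
tool_pos: [0.465, 0.2886, 0.1128]
tcp_rot: [-1.166, 2.916, 0.0]
wrist_force: [0.0, -0.3, -1.5]
width: 0.094
```

Run:
```python
from h import *
im,d,c=grab('side'); P=cloud(d,c)
m=(abs(P[...,0]-.42)<.05)&(abs(P[...,1]-.24)<.06)&(P[...,2]>.02)
print(m.sum(), P[m].mean(0),P[m].max(0))
u,v=map(int,proj(c,[.465,.288,.1])); a=im[v-60:v+60,u-75:u+75]
cv2.imwrite('pics/g2.png',cv2.cvtColor(cv2.resize(a,None,fx=5,fy=5,interpolation=cv2.INTER_CUBIC),cv2.COLOR_RGB2BGR))
```

```text
3479 [0.4414052  0.25060603 0.34946044] [0.46998165 0.29998841 0.54315199]
```

View pics/g2.png

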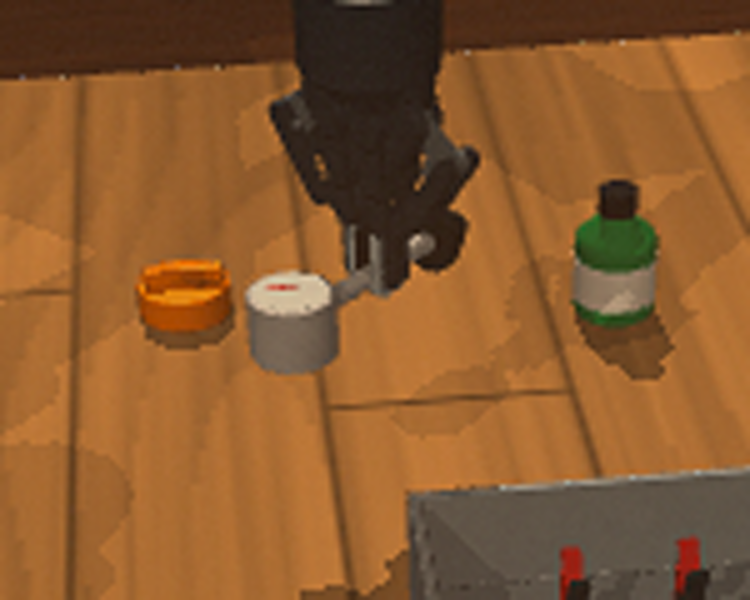

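Side crop: the gauge hangs level in the fingers with its head at (290,320) in the crop. Next I swing it over the clip.

jog_arm --motion '[{"dx":0.9,"dy":-1.61,"dz":0,"turn":-0.0635},{"dx":0.9,"dy":-1.61,"dz":0,"turn":-0.0635},{"dx":0.9,"dy":-1.61,"dz":0,"turn":-0.0635},{"dx":0.9,"dy":-1.61,"dz":0,"turn":-0.0635},{"dx":0.9,"dy":-1.61,"dz":0,"turn":-0.0635},{"dx":0.9,"dy":-1.61,"dz":0,"turn":-0.0635},{"dx":0.9,"dy":-1.61,"dz":0,"turn":-0.0635},{"dx":0.9,"dy":-1.61,"dz":0,"turn":-0.0635},{"dx":0.9,"dy":-1.61,"dz":0,"turn":-0.0635},{"dx":0.9,"dy":-1.61,"dz":0,"turn":-0.0635},{"dx":0.9,"dy":-1.61,"dz":0,"turn":-0.0635},{"dx":0.9,"dy":-1.61,"dz":0,"turn":-0.0635}]'

```text
time: 4.42
tool_pos: [0.5715, 0.0942, 0.1099]
tcp_rot: [-0.006, -3.138, 0.001]
wrist_force: [0.1, 0.5, -0.8]
width: 0.098
```

jog_arm --motion '[{"dx":0,"dy":0,"dz":0,"turn":0},{"dx":0,"dy":0,"dz":0,"turn":0},{"dx":0,"dy":0,"dz":0,"turn":0}]'

```text
time: 4.67
tool_pos: [0.5714, 0.0954, 0.1107]
tcp_rot: [-0.0, -3.138, -0.0]
wrist_force: [-0.0, 0.4, -1.8]
width: 0.095
```

```bash
cat > gz.py <<'E'
from m import *
for n in('side','top'):
    im,d,c=grab(n,None); P=cloud(d,c); h=cv2.cvtColor(im,cv2.COLOR_RGB2HSV)
    box=(P[...,0]>.44)&(P[...,0]<.67)&(abs(P[...,1]-.095)<.03)
    hd=box&(h[...,1]<90)&(h[...,2]>170)&(P[...,0]<.54)&(P[...,2]<.16)
    if hd.sum()>20:
        z=np.median(P[hd][:,2]); v,u=np.nonzero(hd); print(n,'face',hd.sum(),z.round(4),ray(c,u.mean(),v.mean(),z).round(4))
    st=box&(P[...,0]>.535)&(P[...,0]<.555)&(P[...,2]<.15)&(h[...,1]<90)&(P[...,2]>.02)
    co=box&(P[...,0]>.61)&(h[...,2]<70)&(P[...,2]>.03)&(P[...,2]<.17)
    if st.sum():print('stemtop',st.sum(),P[st].mean(0).round(4),P[st][:,2].max().round(4))
    if co.sum():print('cone',co.sum(),P[co].mean(0).round(4),P[co].min(0).round(3),P[co].max(0).round(3))
    cv2.imwrite(f'pics/z_{n}.png',cv2.cvtColor(im,cv2.COLOR_RGB2BGR))
s=bot.read_state();print(s['time'],s['tool_pos'].round(4),s['tcp_rot'].round(3),s['wrist_force'].round(1),s['width'])
E
python3 gz.py
```

```text
side face 150 0.1383 [0.5016 0.0907 0.1383]
stemtop 41 [0.5449 0.0907 0.1161] 0.1264
cone 135 [0.6228 0.0867 0.1252] [0.611 0.076 0.104] [0.642 0.111 0.139]
4.7667 [0.5717 0.096  0.1114] [ 1.00e-03 -3.14e+00 -0.00e+00] [-0.3 -0.  -1.2] 0.09616576493496477
```

Run:
```python
from h import *
im=cv2.imread('pics/z_side.png'); c=viewer.camera_info('side')
for y in(.09,.0955):
  pts=[proj(c,[x,y,.1203]) for x in(.49,.545,.60,.64)]
  print(np.round(pts,1).tolist())
a=im[150:250,320:420]; cv2.imwrite('pics/z1.png',cv2.resize(a,None,fx=6,fy=6,interpolation=cv2.INTER_CUBIC))
```

```text
[[339.4, 205.4], [362.1, 203.6], [384.7, 201.9], [401.0, 200.6]]
[[339.1, 204.1], [361.7, 202.3], [384.2, 200.6], [400.4, 199.3]]
```

View pics/z1.png

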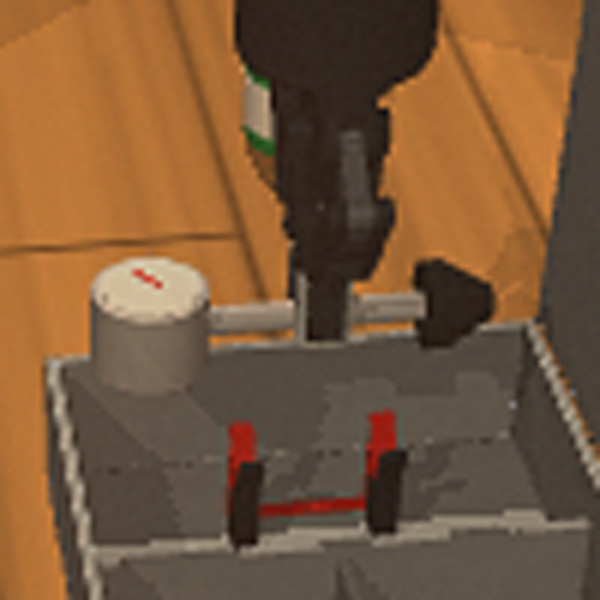

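Crop: the stem runs level and parallel to the case's x axis, at crop v≈319 on the left and 308 on the right, which matches y≈0.095. The forks are below it at crop u≈245 and 385. I'm descending.

jog_arm --motion '[{"dx":0.2,"dy":0,"dz":-1,"turn":0},{"dx":0.2,"dy":0,"dz":-1.5,"turn":0},{"dx":0,"dy":0,"dz":-1.5,"turn":0},{"dx":0,"dy":0,"dz":-1,"turn":0},{"dx":0,"dy":0,"dz":-0.5,"turn":0},{"dx":0,"dy":0,"dz":0,"turn":0},{"dx":0,"dy":0,"dz":0,"turn":0}]'

```text
time: 5.35
tool_pos: [0.5766, 0.0955, 0.057]
tcp_rot: [-0.001, -3.141, 0.0]
wrist_force: [-0.6, 0.1, -1.0]
width: 0.095
```

jog_arm --motion '[{"dx":0,"dy":0,"dz":-0.3,"turn":0},{"dx":0,"dy":0,"dz":-0.3,"turn":0},{"dx":0,"dy":0,"dz":-0.3,"turn":0},{"dx":0,"dy":0,"dz":-0.3,"turn":0},{"dx":0,"dy":0,"dz":-0.3,"turn":0},{"dx":0,"dy":0,"dz":0,"turn":0}]'

```text
time: 5.85
tool_pos: [0.5762, 0.0951, 0.0415]
tcp_rot: [-0.001, -3.14, 0.0]
wrist_force: [-0.4, -0.8, -2.6]
width: 0.097
```

jog_arm --motion '[{"dx":0,"dy":0,"dz":-0.2,"turn":0},{"dx":0,"dy":0,"dz":-0.2,"turn":0},{"dx":0,"dy":0,"dz":-0.2,"turn":0},{"dx":0,"dy":0,"dz":-0.2,"turn":0},{"dx":0,"dy":0,"dz":0,"turn":0},{"dx":0,"dy":0,"dz":0,"turn":0}]'

```text
time: 6.35
tool_pos: [0.5779, 0.0957, 0.0348]
tcp_rot: [0.002, 3.139, 0.001]
wrist_force: [1.2, 1.0, 0.7]
width: 0.095
```

jog_arm --motion '[{"dx":0,"dy":0,"dz":-0.2,"turn":0},{"dx":0,"dy":0,"dz":-0.2,"turn":0},{"dx":0,"dy":0,"dz":-0.2,"turn":0},{"dx":0,"dy":0,"dz":0,"turn":0},{"dx":0,"dy":0,"dz":0,"turn":0}]'

```text
time: 6.77
tool_pos: [0.5772, 0.0962, 0.028]
tcp_rot: [0.002, 3.141, 0.002]
wrist_force: [1.6, 4.2, 0.1]
width: 0.095
```

jog_arm --motion '[{"dx":0,"dy":0.06,"dz":-0.15,"turn":0},{"dx":0,"dy":0,"dz":-0.15,"turn":0},{"dx":0,"dy":0,"dz":-0.1,"turn":0},{"dx":0,"dy":0,"dz":0,"turn":0},{"dx":0,"dy":0,"dz":0,"turn":0}]'

```text
time: 7.18
tool_pos: [0.576, 0.0962, 0.0239]
tcp_rot: [-0.002, -3.14, -0.001]
wrist_force: [-1.3, 5.0, 2.0]
width: 0.092
```

jog_arm --motion '[{"dx":0,"dy":0,"dz":-0.1,"turn":0},{"dx":0,"dy":0,"dz":-0.1,"turn":0},{"dx":0,"dy":0,"dz":0,"turn":0},{"dx":0,"dy":0,"dz":0,"turn":0}]'

```text
time: 7.52
tool_pos: [0.5761, 0.0963, 0.0237]
tcp_rot: [-0.001, -3.14, -0.001]
wrist_force: [-6.5, 4.4, 12.8]
width: 0.093
```

```bash
python3 gz.py; python3 -c "
import cv2
a=cv2.imread('pics/z_side.png')[180:260,330:430]; cv2.imwrite('pics/z2.png',cv2.resize(a,None,fx=6,fy=6,interpolation=cv2.INTER_CUBIC))"
```

```text
side face 147 0.0507 [0.5062 0.0948 0.0507]
stemtop 19 [0.5438 0.0912 0.0381] 0.057
cone 113 [0.628  0.089  0.0433] [0.611 0.074 0.03 ] [0.646 0.113 0.161]
7.6167 [0.5761 0.0963 0.0237] [-1.00e-03 -3.14e+00 -1.00e-03] [-5.7  3.9 12.9] 0.09759046288172034
```

View pics/z2.png

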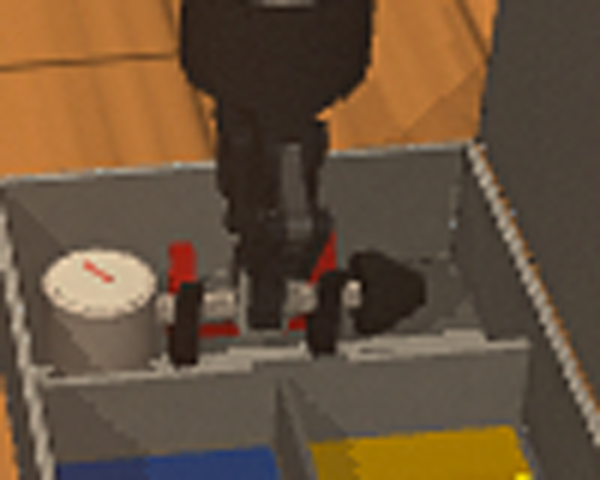

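The stem is in both forks. The face is at z 0.0507, so the axis is at 0.0327 (home is 0.033), and the force has bottomed out at 12.9 N. I'm opening slightly and lifting.

jog_arm --motion '[{"dx":0,"dy":0,"dz":0.1,"turn":0},{"dx":0,"dy":0,"dz":0,"turn":0},{"dx":0,"dy":0,"dz":0,"turn":0},{"dx":0,"dy":0,"dz":0,"turn":0},{"dx":0,"dy":0,"dz":0.2,"turn":0},{"dx":0,"dy":0,"dz":0.5,"turn":0},{"dx":0,"dy":0,"dz":0.8,"turn":0},{"dx":0,"dy":0,"dz":1,"turn":0},{"dx":0,"dy":0,"dz":2,"turn":0},{"dx":0,"dy":0,"dz":3,"turn":0},{"dx":0,"dy":0,"dz":3,"turn":0}]' --fingers 1.7

```text
time: 8.53
tool_pos: [0.5761, 0.0957, 0.1295]
tcp_rot: [-0.001, -3.14, 0.0]
wrist_force: [1.0, 0.4, 0.4]
width: 0.198
```

jog_arm --motion '[{"dx":-0.4,"dy":-3.2,"dz":0,"turn":0},{"dx":-0.4,"dy":-3.2,"dz":0,"turn":0},{"dx":-0.4,"dy":-3.2,"dz":0,"turn":0},{"dx":-0.4,"dy":-3.2,"dz":0,"turn":0},{"dx":-0.4,"dy":-3.2,"dz":0,"turn":0},{"dx":-0.4,"dy":-3.2,"dz":0,"turn":0},{"dx":-0.4,"dy":-3.2,"dz":0,"turn":0},{"dx":-0.4,"dy":-3.2,"dz":0,"turn":0},{"dx":0,"dy":0,"dz":0,"turn":0}]'

```text
time: 9.28
tool_pos: [0.5448, -0.1654, 0.13]
tcp_rot: [0.007, 3.139, -0.005]
wrist_force: [0.0, 0.9, 0.8]
width: 0.203
```

```bash
python3 gz.py
cat > parts.py <<'E'
from m import *
for n in('top','side'):
    im,d,c=grab(n,'p_%s.png'%n);P=cloud(d,c)
    ok=lambda X:.3<X[0]<.75 and -.5<X[1]<.3
    for ce,s,m in blobs(im,(20,120,110),(24,255,255),12):
        X=ray(c,*ce,.013)
        if s[4]<200 and ok(X) : print(n,'jet',ce,s[4],X.round(4))
    for ce,s,m in blobs(im,(0,120,0),(10,255,130),25):
        X=ray(c,*ce,.018)
        if s[4]<400 and ok(X): print(n,'brown',ce,s[4],X.round(4),np.median(P[m],0).round(3))
E
python3 parts.py
```

```text
side face 144 0.0512 [0.5049 0.0966 0.0512]
stemtop 21 [0.543  0.0911 0.039 ] 0.0581
top face 330 0.0517 [0.505  0.096  0.0517]
stemtop 47 [0.5437 0.0899 0.0419] 0.0614
cone 99 [0.627  0.0951 0.0456] [0.618 0.081 0.031] [0.645 0.111 0.056]
9.3833 [ 0.545  -0.1614  0.1295] [ 0.006  3.14  -0.   ] [0.1 0.3 0.6] 0.19654618623666978
top jet [346.8 183.6] 22 [ 0.5979 -0.0673  0.013 ]
top jet [456.8 226. ] 50 [ 0.4933 -0.346   0.013 ]
top jet [455.9 257.6] 47 [ 0.4126 -0.341   0.013 ]
side jet [410.2 255.9] 138 [0.6524 0.0076 0.013 ]
side jet [323.7 354.3] 22 [ 0.4146 -0.2523  0.013 ]
side jet [317.8 359. ] 12 [ 0.4023 -0.2617  0.013 ]
side jet [374.7 391.4] 27 [ 0.4966 -0.3425  0.013 ]
side jet [329.3 393.7] 31 [ 0.4158 -0.3373  0.013 ]
side jet [324.3 398.8] 15 [ 0.406  -0.3461  0.013 ]
side brown [369.  234.2] 26 [0.5677 0.0985 0.018 ] [0.571 0.108 0.01 ]
```

Run:
```python
from m import *
for n,box in(('top',(435,170,470,205)),('side',(412,365,445,400))):
    im,d,c=load(n);P=cloud(d,c)
    x0,y0,x1,y1=box; h=cv2.cvtColor(im,cv2.COLOR_RGB2HSV)
    m=np.zeros(d.shape,bool); m[y0:y1,x0:x1]=(P[y0:y1,x0:x1,2]>.016)&(h[y0:y1,x0:x1,0]<13)
    v,u=np.nonzero(m); X=np.array([ray(c,a,b,.02)[:2] for a,b in zip(u,v)],np.float32)
    hull=cv2.convexHull(X)[:,0]; ctr=(X.max(0)+X.min(0))/2
    print(n,len(X),ctr.round(4),X.min(0),X.max(0))
    for a in range(0,60,6):
        w=[np.ptp(X@np.array([np.cos(np.radians(a+k)),np.sin(np.radians(a+k))])) for k in(0,60,120)]
        print(a,(np.array(w)*1000).round(1), end=' ')
    print()
im,d,c=load('side'); cv2.imwrite('pics/n.png',cv2.cvtColor(cv2.resize(np.hstack([im[360:400,405:455],load('top')[0][167:207,425:475]]),None,fx=8,fy=8,interpolation=cv2.INTER_CUBIC),cv2.COLOR_RGB2BGR))
```

```text
top 119 [ 0.5961 -0.3351] [ 0.580134  -0.3504931] [ 0.612125   -0.31976533]
0 [32.  31.5 33.6] 6 [32.3 31.7 34.1] 12 [32.5 31.8 34.1] 18 [32.3 31.6 33.8] 24 [31.7 31.1 33.2] 30 [31.  30.7 32.1] 36 [30.4 31.2 31.3] 42 [30.3 31.4 30.7] 48 [30.7 32.3 31.5] 54 [31.2 32.9 31.9] 
side 175 [ 0.5964 -0.3359] [ 0.5801619  -0.35196176] [ 0.61268675 -0.31984416]
0 [32.5 34.4 33.3] 6 [33.4 34.5 33.5] 12 [34.  34.3 33.5] 18 [34.2 33.6 33.3] 24 [34.  32.7 32.7] 30 [33.5 32.1 31.7] 36 [32.8 31.1 30.4] 42 [32.  30.8 28.7] 48 [33.1 31.9 29.6] 54 [33.9 32.8 31.3]
```

View pics/n.png

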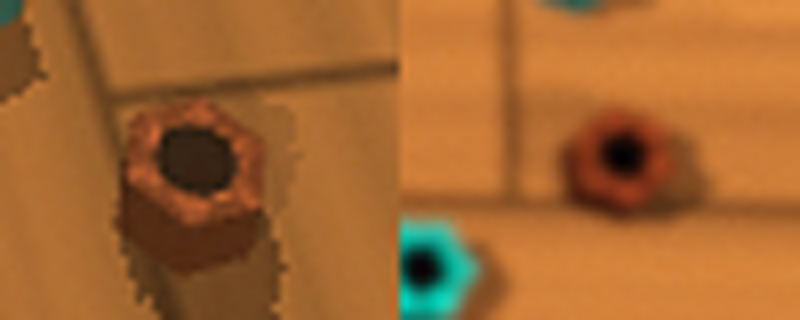

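The nut is at (0.596, -0.335) in both views to within 1 mm, with flats at about 42° mod 60°. I'm reaching for it.

jog_arm --motion '[{"dx":0.85,"dy":-2.9,"dz":-0.5,"turn":0.035},{"dx":0.85,"dy":-2.9,"dz":-0.5,"turn":0.035},{"dx":0.85,"dy":-2.9,"dz":-0.5,"turn":0.035},{"dx":0.85,"dy":-2.9,"dz":-0.5,"turn":0.035},{"dx":0.85,"dy":-2.9,"dz":-0.5,"turn":0.035},{"dx":0.85,"dy":-2.9,"dz":-0.5,"turn":0.035},{"dx":0,"dy":0,"dz":0,"turn":0},{"dx":0,"dy":0,"dz":0,"turn":0}]' --fingers 5.5 --grip_force 60

```text
time: 10.15
tool_pos: [0.5964, -0.3338, 0.0977]
tcp_rot: [0.327, -3.124, -0.001]
wrist_force: [0.5, -0.5, 0.2]
width: 0.643
```

```bash
cat > nk.py <<'E'
from m import *
im,d,c=grab('side');P=cloud(d,c);h=cv2.cvtColor(im,cv2.COLOR_RGB2HSV)
m=(P[...,2]>.014)&(P[...,2]<.026)&(h[...,0]<11)&(P[...,0]>.4)&(P[...,0]<.72)&(P[...,1]<-.15)&(P[...,1]>-.5)
n,l,s,ce=cv2.connectedComponentsWithStats(m.astype(np.uint8))
for i in range(1,n):
    if s[i][4]>25: v,u=np.nonzero(l==i);X=np.array([ray(c,a,b,.02)[:2] for a,b in zip(u,v)]);print(s[i],(X.max(0)+X.min(0))/2)
print(bot.read_state()['tool_pos'])
E
python3 nk.py
```

```text
[426 373  12  14  48] [ 0.60342741 -0.33519584]
[421 374   5  12  31] [ 0.58623149 -0.33362693]
[ 0.59610553 -0.3327652   0.09788656]
```

jog_arm --motion '[{"dx":0,"dy":-0.15,"dz":-2,"turn":0},{"dx":0,"dy":0,"dz":-2.5,"turn":0},{"dx":0,"dy":0,"dz":-2.3,"turn":0},{"dx":0,"dy":0,"dz":-1.5,"turn":0},{"dx":0,"dy":0,"dz":-0.9,"turn":0},{"dx":0,"dy":0,"dz":0,"turn":0}]'

```text
time: 10.7
tool_pos: [0.5943, -0.3333, 0.0039]
tcp_rot: [0.33, -3.121, -0.005]
wrist_force: [-0.4, 0.5, 0.4]
width: 0.644
```

jog_arm --motion '[{"dx":0,"dy":0,"dz":0,"turn":0},{"dx":0,"dy":0,"dz":0,"turn":0},{"dx":0,"dy":0,"dz":0,"turn":0},{"dx":0,"dy":0,"dz":0,"turn":0},{"dx":0,"dy":0,"dz":0,"turn":0},{"dx":0,"dy":0,"dz":0,"turn":0}]' --fingers 0 --grip_force 80

```text
time: 11.2
tool_pos: [0.5973, -0.3365, 0.0083]
tcp_rot: [-0.327, 3.122, -0.003]
wrist_force: [-0.6, 0.4, 6.2]
width: 0.332
```

jog_arm --motion '[{"dx":0,"dy":0,"dz":1,"turn":0},{"dx":0,"dy":0,"dz":2,"turn":0},{"dx":0,"dy":0,"dz":2.5,"turn":0},{"dx":0,"dy":0,"dz":2.5,"turn":0},{"dx":0,"dy":0,"dz":2,"turn":0},{"dx":0,"dy":0,"dz":0,"turn":0}]'

```text
time: 11.7
tool_pos: [0.5987, -0.3376, 0.1125]
tcp_rot: [-0.327, 3.117, -0.009]
wrist_force: [1.0, -0.6, -0.2]
width: 0.323
```

jog_arm --motion '[{"dx":-0.77,"dy":3.2,"dz":0,"turn":-0.021},{"dx":-0.77,"dy":3.2,"dz":0,"turn":-0.021},{"dx":-0.77,"dy":3.2,"dz":0,"turn":-0.021},{"dx":-0.77,"dy":3.2,"dz":0,"turn":-0.021},{"dx":-0.77,"dy":3.2,"dz":0,"turn":-0.021},{"dx":-0.77,"dy":3.2,"dz":0,"turn":-0.021},{"dx":-0.77,"dy":3.2,"dz":0,"turn":-0.021},{"dx":-0.77,"dy":3.2,"dz":0,"turn":-0.021},{"dx":-0.77,"dy":3.2,"dz":0,"turn":-0.021},{"dx":-0.77,"dy":3.2,"dz":0,"turn":-0.021},{"dx":0,"dy":0,"dz":0,"turn":0},{"dx":0,"dy":0,"dz":0,"turn":0}]'

```text
time: 12.7
tool_pos: [0.5175, -0.0142, 0.1053]
tcp_rot: [0.004, -3.14, 0.0]
wrist_force: [1.4, -0.4, -1.4]
width: 0.32
```

jog_arm --motion '[{"dx":0,"dy":0,"dz":-2,"turn":0},{"dx":0,"dy":0,"dz":-2.5,"turn":0},{"dx":0,"dy":0,"dz":-2.4,"turn":0},{"dx":0,"dy":0,"dz":-1.5,"turn":0},{"dx":0,"dy":0,"dz":-0.6,"turn":0},{"dx":0,"dy":0,"dz":0,"turn":0},{"dx":0,"dy":0,"dz":0,"turn":0}]'

```text
time: 13.28
tool_pos: [0.5191, -0.0166, 0.0161]
tcp_rot: [-0.003, -3.141, 0.0]
wrist_force: [-0.1, -1.4, -0.8]
width: 0.322
```

jog_arm --motion '[{"dx":0,"dy":0,"dz":-0.2,"turn":0},{"dx":0,"dy":0,"dz":0,"turn":0},{"dx":0,"dy":0,"dz":0,"turn":0},{"dx":0,"dy":0,"dz":0.5,"turn":0},{"dx":0,"dy":0,"dz":1.5,"turn":0},{"dx":0,"dy":0,"dz":2.5,"turn":0},{"dx":0,"dy":0,"dz":3,"turn":0},{"dx":0,"dy":0,"dz":2,"turn":0}]' --fingers 5

```text
time: 13.95
tool_pos: [0.5199, -0.0156, 0.1123]
tcp_rot: [0.001, 3.139, -0.0]
wrist_force: [-0.1, -0.6, 0.5]
width: 0.585
```

jog_arm --motion '[{"dx":-0.24,"dy":-3.3,"dz":0,"turn":0},{"dx":-0.24,"dy":-3.3,"dz":0,"turn":0},{"dx":-0.24,"dy":-3.3,"dz":0,"turn":0},{"dx":-0.24,"dy":-3.3,"dz":0,"turn":0},{"dx":-0.24,"dy":-3.3,"dz":0,"turn":0},{"dx":-0.24,"dy":-3.3,"dz":0,"turn":0},{"dx":-0.24,"dy":-3.3,"dz":0,"turn":0},{"dx":-0.24,"dy":-3.3,"dz":0,"turn":0},{"dx":-0.24,"dy":-3.3,"dz":0,"turn":0},{"dx":-0.24,"dy":-3.3,"dz":0,"turn":0},{"dx":0,"dy":0,"dz":0,"turn":0},{"dx":0,"dy":0,"dz":0,"turn":0}]'

```text
time: 14.95
tool_pos: [0.4948, -0.3475, 0.11]
tcp_rot: [0.006, 3.141, -0.001]
wrist_force: [0.6, -0.6, -0.6]
width: 0.585
```

```bash
python3 parts.py; python3 -c "
from h import *
print(bot.read_state()['tool_pos'])"
```

```text
top jet [337. 157.] 13 [ 0.6696 -0.0408  0.013 ]
top jet [346.5 184.9] 19 [ 0.5944 -0.0666  0.013 ]
top jet [456.8 226. ] 53 [ 0.4933 -0.346   0.013 ]
top jet [421.4 257.7] 51 [ 0.4101 -0.2553  0.013 ]
top brown [326.8 211.2] 33 [ 0.522  -0.0175  0.018 ] [ 0.521 -0.018  0.026]
side jet [415.9 256.3] 16 [0.6657 0.0044 0.013 ]
side jet [323.7 354.3] 22 [ 0.4146 -0.2523  0.013 ]
side jet [317.8 359. ] 12 [ 0.4023 -0.2617  0.013 ]
side jet [374.7 391.4] 27 [ 0.4966 -0.3425  0.013 ]
side jet [329.6 393.9] 28 [ 0.4163 -0.3378  0.013 ]
side jet [324.3 398.6] 14 [ 0.406  -0.3458  0.013 ]
[ 0.49466045 -0.34512964  0.10946142]
```

jog_arm --motion '[{"dx":0,"dy":0,"dz":-2,"turn":0},{"dx":0,"dy":0,"dz":-2.5,"turn":0},{"dx":0,"dy":0,"dz":-2.4,"turn":0},{"dx":0,"dy":0,"dz":-1.8,"turn":0},{"dx":0,"dy":0,"dz":-1.0,"turn":0},{"dx":0,"dy":0,"dz":0,"turn":0},{"dx":0,"dy":0,"dz":0,"turn":0}]'

```text
time: 15.63
tool_pos: [0.4949, -0.3446, 0.0122]
tcp_rot: [0.001, -3.141, -0.001]
wrist_force: [-0.3, -0.0, -0.8]
width: 0.588
```

jog_arm --motion '[{"dx":0,"dy":0,"dz":0,"turn":0},{"dx":0,"dy":0,"dz":0,"turn":0},{"dx":0,"dy":0,"dz":0,"turn":0},{"dx":0,"dy":0,"dz":0,"turn":0},{"dx":0,"dy":0,"dz":0,"turn":0},{"dx":0,"dy":0,"dz":0,"turn":0}]' --fingers 0 --grip_force 60

```text
time: 16.13
tool_pos: [0.496, -0.3464, 0.0142]
tcp_rot: [0.002, 3.139, -0.002]
wrist_force: [-0.5, 1.4, 5.9]
width: 0.125
```

jog_arm --motion '[{"dx":0,"dy":0,"dz":1,"turn":0},{"dx":0,"dy":0,"dz":2.5,"turn":0},{"dx":0,"dy":0,"dz":3.5,"turn":0},{"dx":0,"dy":0,"dz":2.5,"turn":0},{"dx":0,"dy":0,"dz":0,"turn":0}]'

```text
time: 16.55
tool_pos: [0.4986, -0.3487, 0.1149]
tcp_rot: [0.001, 3.132, -0.011]
wrist_force: [0.8, -0.4, -0.0]
width: 0.124
```

jog_arm --motion '[{"dx":1.3,"dy":3.0,"dz":0,"turn":0},{"dx":1.3,"dy":3.0,"dz":0,"turn":0},{"dx":1.3,"dy":3.0,"dz":0,"turn":0},{"dx":1.3,"dy":3.0,"dz":0,"turn":0},{"dx":1.3,"dy":3.0,"dz":0,"turn":0},{"dx":1.3,"dy":3.0,"dz":0,"turn":0},{"dx":1.3,"dy":3.0,"dz":0,"turn":0},{"dx":1.3,"dy":3.0,"dz":0,"turn":0},{"dx":1.3,"dy":3.0,"dz":0,"turn":0},{"dx":1.3,"dy":3.0,"dz":0,"turn":0},{"dx":0,"dy":0,"dz":0,"turn":0},{"dx":0,"dy":0,"dz":0,"turn":0}]'

```text
time: 17.55
tool_pos: [0.6251, -0.044, 0.1072]
tcp_rot: [0.004, -3.141, 0.0]
wrist_force: [-0.2, 0.4, 0.1]
width: 0.127
```

jog_arm --motion '[{"dx":0,"dy":0,"dz":-2,"turn":0},{"dx":0,"dy":0,"dz":-2.5,"turn":0},{"dx":0,"dy":0,"dz":-2.2,"turn":0},{"dx":0,"dy":0,"dz":-1.3,"turn":0},{"dx":0,"dy":0,"dz":-0.6,"turn":0},{"dx":0,"dy":0,"dz":0,"turn":0},{"dx":0,"dy":0,"dz":0,"turn":0}]'

```text
time: 18.13
tool_pos: [0.624, -0.0465, 0.0233]
tcp_rot: [-0.004, -3.14, -0.0]
wrist_force: [-7.6, 1.7, 11.5]
width: 0.122
```

jog_arm --motion '[{"dx":0,"dy":0,"dz":0,"turn":0},{"dx":0,"dy":0,"dz":0,"turn":0},{"dx":0,"dy":0,"dz":0,"turn":0},{"dx":0,"dy":0,"dz":0.5,"turn":0},{"dx":0,"dy":0,"dz":1.5,"turn":0},{"dx":0,"dy":0,"dz":2.5,"turn":0},{"dx":0,"dy":0,"dz":3,"turn":0},{"dx":0,"dy":0,"dz":1.5,"turn":0},{"dx":0,"dy":0,"dz":0,"turn":0}]' --fingers 3

```text
time: 18.88
tool_pos: [0.6283, -0.047, 0.117]
tcp_rot: [0.003, 3.132, -0.002]
wrist_force: [0.7, 0.4, 2.0]
width: 0.352
```

jog_arm --motion '[{"dx":-1.9,"dy":-2.68,"dz":0,"turn":0},{"dx":-1.9,"dy":-2.68,"dz":0,"turn":0},{"dx":-1.9,"dy":-2.68,"dz":0,"turn":0},{"dx":-1.9,"dy":-2.68,"dz":0,"turn":0},{"dx":-1.9,"dy":-2.68,"dz":0,"turn":0},{"dx":-1.9,"dy":-2.68,"dz":0,"turn":0},{"dx":-1.9,"dy":-2.68,"dz":0,"turn":0},{"dx":-1.9,"dy":-2.68,"dz":0,"turn":0},{"dx":-1.9,"dy":-2.68,"dz":0,"turn":0},{"dx":-1.9,"dy":-2.68,"dz":0,"turn":0},{"dx":-1.9,"dy":-2.68,"dz":0,"turn":0},{"dx":0,"dy":0,"dz":0,"turn":0}]' --fingers 5

```text
time: 19.88
tool_pos: [0.412, -0.3445, 0.1106]
tcp_rot: [-0.009, -3.14, 0.002]
wrist_force: [0.6, -1.0, -0.9]
width: 0.584
```

```bash
python3 parts.py; python3 -c "
from h import *
print(bot.read_state()['tool_pos'])"
```

```text
top jet [336.5 157. ] 14 [ 0.6695 -0.0395  0.013 ]
top jet [342.6 176.2] 97 [ 0.6175 -0.0562  0.013 ]
top jet [421.4 257.8] 47 [ 0.4098 -0.2553  0.013 ]
top brown [326.9 211.2] 33 [ 0.522  -0.0177  0.018 ] [ 0.521 -0.018  0.026]
side jet [317.8 359. ] 12 [ 0.4023 -0.2617  0.013 ]
side jet [329.3 393.4] 19 [ 0.4159 -0.3367  0.013 ]
side jet [324.2 398.8] 13 [ 0.4058 -0.3461  0.013 ]
side brown [370.9 233.9] 32 [0.5727 0.0991 0.018 ] [0.575 0.108 0.011]
[ 0.41421412 -0.34132811  0.11051774]
```

jog_arm --motion '[{"dx":-0.2,"dy":0,"dz":-2,"turn":0},{"dx":0,"dy":0,"dz":-2.5,"turn":0},{"dx":0,"dy":0,"dz":-2.4,"turn":0},{"dx":0,"dy":0,"dz":-1.8,"turn":0},{"dx":0,"dy":0,"dz":-1.1,"turn":0},{"dx":0,"dy":0,"dz":0,"turn":0},{"dx":0,"dy":0,"dz":0,"turn":0}]'

```text
time: 20.57
tool_pos: [0.4138, -0.3395, 0.0128]
tcp_rot: [0.0, -3.14, -0.002]
wrist_force: [0.5, 0.3, 0.7]
width: 0.586
```

jog_arm --motion '[{"dx":0,"dy":0,"dz":0,"turn":0},{"dx":0,"dy":0,"dz":0,"turn":0},{"dx":0,"dy":0,"dz":0,"turn":0},{"dx":0,"dy":0,"dz":0,"turn":0},{"dx":0,"dy":0,"dz":0,"turn":0},{"dx":0,"dy":0,"dz":0,"turn":0}]' --fingers 0

```text
time: 21.07
tool_pos: [0.4149, -0.3413, 0.0149]
tcp_rot: [0.002, 3.139, -0.003]
wrist_force: [0.6, 1.2, 5.4]
width: 0.122
```

jog_arm --motion '[{"dx":0,"dy":0,"dz":1,"turn":0},{"dx":0,"dy":0,"dz":2.5,"turn":0},{"dx":0,"dy":0,"dz":3.5,"turn":0},{"dx":0,"dy":0,"dz":2.5,"turn":0},{"dx":0,"dy":0,"dz":0,"turn":0}]'

```text
time: 21.48
tool_pos: [0.4173, -0.3437, 0.1153]
tcp_rot: [0.001, 3.133, -0.012]
wrist_force: [0.9, -1.2, 0.5]
width: 0.119
```

jog_arm --motion '[{"dx":1.75,"dy":2.88,"dz":0,"turn":0},{"dx":1.75,"dy":2.88,"dz":0,"turn":0},{"dx":1.75,"dy":2.88,"dz":0,"turn":0},{"dx":1.75,"dy":2.88,"dz":0,"turn":0},{"dx":1.75,"dy":2.88,"dz":0,"turn":0},{"dx":1.75,"dy":2.88,"dz":0,"turn":0},{"dx":1.75,"dy":2.88,"dz":0,"turn":0},{"dx":1.75,"dy":2.88,"dz":0,"turn":0},{"dx":1.75,"dy":2.88,"dz":0,"turn":0},{"dx":1.75,"dy":2.88,"dz":0,"turn":0},{"dx":1.75,"dy":2.88,"dz":0,"turn":0},{"dx":1.75,"dy":2.88,"dz":0,"turn":0}]'

```text
time: 22.48
tool_pos: [0.624, 0.0067, 0.1082]
tcp_rot: [-0.001, -3.141, 0.0]
wrist_force: [0.2, -0.6, -0.3]
width: 0.121
```

jog_arm --motion '[{"dx":0,"dy":0,"dz":0,"turn":0},{"dx":0,"dy":0,"dz":0,"turn":0},{"dx":0,"dy":0,"dz":0,"turn":0}]'

```text
time: 22.73
tool_pos: [0.6231, 0.0051, 0.1079]
tcp_rot: [0.0, -3.14, 0.001]
wrist_force: [-0.8, -0.8, -1.0]
width: 0.12
```

Next I lower it, release, and move to the last jet at (0.410, -0.2555).

jog_arm --motion '[{"dx":0,"dy":0,"dz":-2,"turn":0},{"dx":0,"dy":0,"dz":-2.5,"turn":0},{"dx":0,"dy":0,"dz":-2.2,"turn":0},{"dx":0,"dy":0,"dz":-1.3,"turn":0},{"dx":0,"dy":0,"dz":-0.4,"turn":0},{"dx":0,"dy":0,"dz":0,"turn":0},{"dx":0,"dy":0,"dz":0,"turn":0}]'

```text
time: 23.32
tool_pos: [0.6242, 0.0045, 0.025]
tcp_rot: [0.003, 3.141, -0.0]
wrist_force: [0.6, 0.5, 0.7]
width: 0.119
```

jog_arm --motion '[{"dx":0,"dy":0,"dz":0,"turn":0},{"dx":0,"dy":0,"dz":0,"turn":0},{"dx":0,"dy":0,"dz":0,"turn":0},{"dx":0,"dy":0,"dz":0.5,"turn":0},{"dx":0,"dy":0,"dz":1.5,"turn":0},{"dx":0,"dy":0,"dz":2.5,"turn":0},{"dx":0,"dy":0,"dz":3,"turn":0},{"dx":0,"dy":0,"dz":1.3,"turn":0},{"dx":0,"dy":0,"dz":0,"turn":0}]' --fingers 2.4

```text
time: 24.07
tool_pos: [0.6275, 0.0052, 0.1177]
tcp_rot: [0.001, 3.132, -0.0]
wrist_force: [1.7, -0.7, 0.7]
width: 0.28
```

jog_arm --motion '[{"dx":-1.95,"dy":-2.37,"dz":0,"turn":0},{"dx":-1.95,"dy":-2.37,"dz":0,"turn":0},{"dx":-1.95,"dy":-2.37,"dz":0,"turn":0},{"dx":-1.95,"dy":-2.37,"dz":0,"turn":0},{"dx":-1.95,"dy":-2.37,"dz":0,"turn":0},{"dx":-1.95,"dy":-2.37,"dz":0,"turn":0},{"dx":-1.95,"dy":-2.37,"dz":0,"turn":0},{"dx":-1.95,"dy":-2.37,"dz":0,"turn":0},{"dx":-1.95,"dy":-2.37,"dz":0,"turn":0},{"dx":-1.95,"dy":-2.37,"dz":0,"turn":0},{"dx":-1.95,"dy":-2.37,"dz":0,"turn":0},{"dx":0,"dy":0,"dz":0,"turn":0}]' --fingers 5

```text
time: 25.07
tool_pos: [0.4057, -0.258, 0.1109]
tcp_rot: [-0.006, -3.139, 0.001]
wrist_force: [0.4, 0.1, -0.5]
width: 0.587
```

```bash
python3 parts.py; python3 -c "
from h import *
print(bot.read_state()['tool_pos'])
a=cv2.imread('pics/p_top.png')[130:240,245:365];b=cv2.imread('pics/p_side.png')[190:300,320:440]
cv2.imwrite('pics/q.png',cv2.resize(np.hstack([a,b]),None,fx=3.3,fy=3.3,interpolation=cv2.INTER_CUBIC))"
```

```text
top jet [342.5 175.8] 122 [ 0.6186 -0.0559  0.013 ]
top brown [326.8 211.2] 35 [ 0.522  -0.0175  0.018 ] [ 0.52  -0.018  0.026]
side jet [410.3 256.4] 156 [0.6522 0.0058 0.013 ]
side jet [389.  256.6] 123 [0.601  0.0118 0.013 ]
side jet [399.6 263.2] 16 [ 0.6208 -0.0149  0.013 ]
side jet [323.7 354.3] 22 [ 0.4146 -0.2523  0.013 ]
side jet [317.8 359. ] 12 [ 0.4023 -0.2617  0.013 ]
side brown [370.7 233.9] 33 [0.5722 0.0992 0.018 ] [0.575 0.108 0.011]
[ 0.40809274 -0.25575887  0.11122958]
```

View pics/q.png

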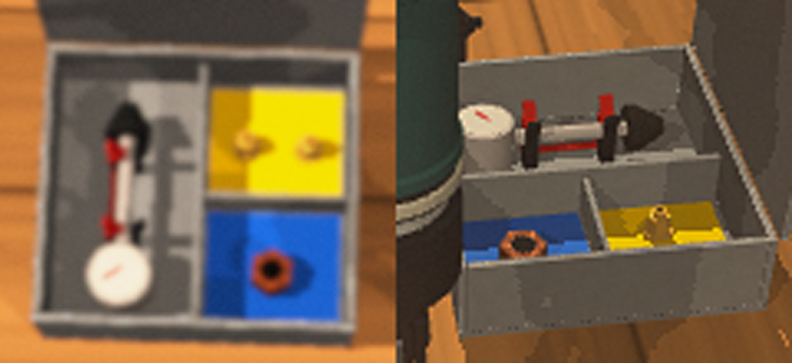

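The gauge is clipped, the nut is in the blue bay, and two jets stand in the yellow bay, at crop (250,145) and (312,150). Now the last jet.

jog_arm --motion '[{"dx":0.1,"dy":0,"dz":-2,"turn":0},{"dx":0,"dy":0,"dz":-2.5,"turn":0},{"dx":0,"dy":0,"dz":-2.4,"turn":0},{"dx":0,"dy":0,"dz":-1.8,"turn":0},{"dx":0,"dy":0,"dz":-1.1,"turn":0},{"dx":0,"dy":0,"dz":0,"turn":0},{"dx":0,"dy":0,"dz":0,"turn":0}]'

```text
time: 25.75
tool_pos: [0.4103, -0.2546, 0.0137]
tcp_rot: [0.0, -3.14, -0.002]
wrist_force: [-0.1, 0.1, 0.3]
width: 0.589
```

jog_arm --motion '[{"dx":0,"dy":0,"dz":0,"turn":0},{"dx":0,"dy":0,"dz":0,"turn":0},{"dx":0,"dy":0,"dz":0,"turn":0},{"dx":0,"dy":0,"dz":0,"turn":0},{"dx":0,"dy":0,"dz":0,"turn":0},{"dx":0,"dy":0,"dz":0,"turn":0}]' --fingers 0

```text
time: 26.25
tool_pos: [0.4115, -0.2562, 0.0159]
tcp_rot: [0.002, 3.139, -0.002]
wrist_force: [-0.8, 1.2, 6.1]
width: 0.108
```

jog_arm --motion '[{"dx":0,"dy":0,"dz":1,"turn":0},{"dx":0,"dy":0,"dz":2.5,"turn":0},{"dx":0,"dy":0,"dz":3.5,"turn":0},{"dx":0,"dy":0,"dz":2.5,"turn":0},{"dx":0,"dy":0,"dz":0,"turn":0},{"dx":0,"dy":0,"dz":0,"turn":0},{"dx":0,"dy":0,"dz":0,"turn":0}]'

```text
time: 26.83
tool_pos: [0.4099, -0.2553, 0.1093]
tcp_rot: [-0.001, -3.142, 0.0]
wrist_force: [-0.2, 0.8, -0.6]
width: 0.11
```

jog_arm --motion '[{"dx":1.85,"dy":2.36,"dz":0,"turn":0},{"dx":1.85,"dy":2.36,"dz":0,"turn":0},{"dx":1.85,"dy":2.36,"dz":0,"turn":0},{"dx":1.85,"dy":2.36,"dz":0,"turn":0},{"dx":1.85,"dy":2.36,"dz":0,"turn":0},{"dx":1.85,"dy":2.36,"dz":0,"turn":0},{"dx":1.85,"dy":2.36,"dz":0,"turn":0},{"dx":1.85,"dy":2.36,"dz":0,"turn":0},{"dx":1.85,"dy":2.36,"dz":0,"turn":0},{"dx":1.85,"dy":2.36,"dz":0,"turn":0},{"dx":0,"dy":0,"dz":0,"turn":0},{"dx":0,"dy":0,"dz":0,"turn":0}]'

```text
time: 27.83
tool_pos: [0.5944, -0.0182, 0.1071]
tcp_rot: [0.003, -3.138, -0.0]
wrist_force: [-0.6, 0.1, -0.2]
width: 0.107
```

jog_arm --motion '[{"dx":0,"dy":0,"dz":0,"turn":0},{"dx":0,"dy":0,"dz":0,"turn":0},{"dx":0,"dy":0,"dz":0,"turn":0}]'

```text
time: 28.08
tool_pos: [0.5941, -0.0205, 0.1086]
tcp_rot: [-0.003, -3.14, 0.0]
wrist_force: [-0.6, 0.3, 0.1]
width: 0.11
```

jog_arm --motion '[{"dx":0,"dy":0,"dz":-2,"turn":0},{"dx":0,"dy":0,"dz":-2.5,"turn":0},{"dx":0,"dy":0,"dz":-2.2,"turn":0},{"dx":0,"dy":0,"dz":-1.3,"turn":0},{"dx":0,"dy":0,"dz":-0.4,"turn":0},{"dx":0,"dy":0,"dz":0,"turn":0},{"dx":0,"dy":0,"dz":0,"turn":0}]'

```text
time: 28.67
tool_pos: [0.5959, -0.0199, 0.026]
tcp_rot: [0.002, 3.141, -0.0]
wrist_force: [-0.1, 0.3, 0.2]
width: 0.108
```

jog_arm --motion '[{"dx":0,"dy":0,"dz":0,"turn":0},{"dx":0,"dy":0,"dz":0,"turn":0},{"dx":0,"dy":0,"dz":0,"turn":0},{"dx":0,"dy":0,"dz":0.5,"turn":0},{"dx":0,"dy":0,"dz":1.5,"turn":0},{"dx":0,"dy":0,"dz":2.5,"turn":0},{"dx":0,"dy":0,"dz":3,"turn":0},{"dx":0,"dy":0,"dz":3,"turn":0},{"dx":0,"dy":0,"dz":3,"turn":0},{"dx":0,"dy":0,"dz":3,"turn":0},{"dx":0,"dy":0,"dz":3,"turn":0}]' --fingers 2.4

```text
time: 29.58
tool_pos: [0.5951, -0.0194, 0.2226]
tcp_rot: [0.001, 3.141, -0.0]
wrist_force: [-0.2, -0.1, 0.5]
width: 0.283
```

jog_arm --motion '[{"dx":-1.5,"dy":-2.0,"dz":2,"turn":-0.12},{"dx":-1.5,"dy":-2.0,"dz":2,"turn":-0.12},{"dx":-1.5,"dy":-2.0,"dz":2,"turn":-0.12},{"dx":-1.5,"dy":-2.0,"dz":2,"turn":-0.12},{"dx":-1.5,"dy":-2.0,"dz":2,"turn":-0.12},{"dx":-1.5,"dy":-2.0,"dz":2,"turn":-0.12},{"dx":-1,"dy":-2.0,"dz":2,"turn":-0.12},{"dx":-1,"dy":-2.0,"dz":2,"turn":-0.12},{"dx":0,"dy":-2,"dz":2,"turn":-0.12},{"dx":0,"dy":-2,"dz":1,"turn":-0.12},{"dx":0,"dy":-2,"dz":0,"turn":-0.12},{"dx":0,"dy":-2,"dz":0,"turn":-0.12}]' --fingers 4

```text
time: 30.58
tool_pos: [0.4854, -0.2606, 0.4129]
tcp_rot: [2.077, 2.352, 0.001]
wrist_force: [0.0, -0.3, -0.9]
width: 0.469
```

```bash
cat >> h.py <<'E'
def bar():
    for n in('side','top'):
        im,d,c=grab(n,'b_%s.png'%n);P=cloud(d,c);h=cv2.cvtColor(im,cv2.COLOR_RGB2HSV)
        m=((h[...,0]<5)&(h[...,1]>190)&(h[...,2]>80)&(abs(P[...,1]-.04)<.08)&(P[...,2]>.06)&(P[...,0]>.35)&(P[...,0]<.8)).astype(np.uint8)
        k,l,s,ce=cv2.connectedComponentsWithStats(m)
        for i in range(1,k):
            if s[i][4]>30: Q=P[l==i]; print(n,'bar',s[i].tolist(),np.median(Q,0).round(4),'max z',Q[:,2].max().round(4))
    s=bot.read_state();print(s['time'],s['tool_pos'].round(4),s['tcp_rot'].round(3),s['wrist_force'].round(1),s['width'])
E
python3 - <<'E'
from h import *
bar()
a=cv2.imread('pics/b_top.png')[90:280,240:480];b=cv2.imread('pics/b_side.png')[190:300,320:440]
cv2.imwrite('pics/q2.png',np.hstack([cv2.resize(a,(480,380)),cv2.resize(b,(320,293),interpolation=cv2.INTER_CUBIC)[:293].copy() if 0 else cv2.copyMakeBorder(cv2.resize(b,(320,293),interpolation=cv2.INTER_CUBIC),0,87,0,0,0)]))
E
```

```text
side bar [432, 118, 20, 25, 155] [0.6896 0.0302 0.3271] max z 0.3294
top bar [280, 85, 47, 7, 224] [0.69   0.0413 0.328 ] max z 0.3318
30.6833 [ 0.4849 -0.2617  0.4109] [ 2.077e+00  2.356e+00 -1.000e-03] [ 0.5  0.3 -0. ] 0.46443012075949586
```

View pics/q2.png

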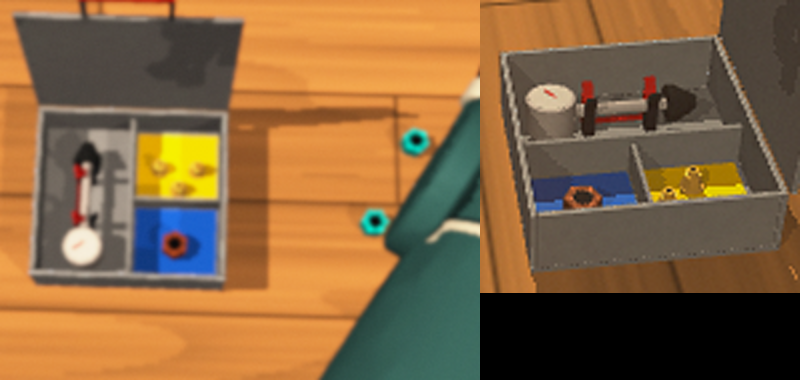

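All four parts and the gauge are packed: three jets in the yellow bay, the nut in the blue bay. The bar is at about (0.69, 0.04, 0.323). I'm moving above it with the jaws along x.

jog_arm --motion '[{"dx":2.05,"dy":3.01,"dz":0,"turn":-0.0126},{"dx":2.05,"dy":3.01,"dz":0,"turn":-0.0126},{"dx":2.05,"dy":3.01,"dz":0,"turn":-0.0126},{"dx":2.05,"dy":3.01,"dz":0,"turn":-0.0126},{"dx":2.05,"dy":3.01,"dz":0,"turn":-0.0126},{"dx":2.05,"dy":3.01,"dz":0,"turn":-0.0126},{"dx":2.05,"dy":3.01,"dz":0,"turn":-0.0126},{"dx":2.05,"dy":3.01,"dz":0,"turn":-0.0126},{"dx":2.05,"dy":3.01,"dz":0,"turn":-0.0126},{"dx":2.05,"dy":3.01,"dz":0,"turn":-0.0126},{"dx":0,"dy":0,"dz":0,"turn":0},{"dx":0,"dy":0,"dz":0,"turn":0}]' --fingers 5

```text
time: 31.68
tool_pos: [0.6902, 0.0444, 0.4093]
tcp_rot: [-2.209, -2.231, 0.002]
wrist_force: [1.1, 0.3, 0.0]
width: 0.586
```

jog_arm --motion '[{"dx":0,"dy":0,"dz":0,"turn":0},{"dx":0,"dy":0,"dz":0,"turn":0},{"dx":0,"dy":0,"dz":0,"turn":0}]'

```text
time: 31.93
tool_pos: [0.6897, 0.0405, 0.4111]
tcp_rot: [2.217, 2.225, 0.001]
wrist_force: [0.1, -0.2, 0.8]
width: 0.588
```

Descend to TCP z≈0.312 and pinch lightly.

jog_arm --motion '[{"dx":0,"dy":0,"dz":-2,"turn":0},{"dx":0,"dy":0,"dz":-2.5,"turn":0},{"dx":0,"dy":0,"dz":-2.5,"turn":0},{"dx":0,"dy":0,"dz":-1.8,"turn":0},{"dx":0,"dy":0,"dz":-1.1,"turn":0},{"dx":0,"dy":0,"dz":0,"turn":0},{"dx":0,"dy":0,"dz":0,"turn":0}]'

```text
time: 32.52
tool_pos: [0.69, 0.0407, 0.3115]
tcp_rot: [-2.218, -2.225, 0.0]
wrist_force: [0.1, 0.3, 0.0]
width: 0.586
```

jog_arm --motion '[{"dx":0,"dy":0,"dz":0,"turn":0},{"dx":0,"dy":0,"dz":0,"turn":0},{"dx":0,"dy":0,"dz":0,"turn":0},{"dx":0,"dy":0,"dz":0,"turn":0},{"dx":0,"dy":0,"dz":0,"turn":0},{"dx":0,"dy":0,"dz":0,"turn":0}]' --fingers 0 --grip_force 30

```text
time: 33.02
tool_pos: [0.6913, 0.0414, 0.3135]
tcp_rot: [2.215, 2.224, 0.004]
wrist_force: [0.7, 0.1, 6.1]
width: 0.124
```

Run:
```python
from h import *
bar()
```

```text
side bar [439, 125, 12, 17, 88] [0.6889 0.0091 0.3271] max z 0.3297
33.1167 [0.6913 0.0415 0.3135] [2.215 2.224 0.004] [ 0.4 -0.5  5.8] 0.12376482151382001
```

Run:
```python
import numpy as np
p=lambda a:np.array([-25.8*np.cos(a)+.35*np.sin(a),25.8*np.sin(a)+.35*np.cos(a)])
A=np.r_[np.linspace(1.595,.15,31),.1,.05,.02,0]
for i in range(len(A)-1): print(round(A[i+1],3),np.round(p(A[i+1])-p(A[i]),2), end='; ')
print((p(.665)-p(1.595)).round(2),(p(0)-p(1.595)).round(2))
```

```text
1.547 [-1.24  0.02]; 1.499 [-1.24 -0.04]; 1.45 [-1.24 -0.1 ]; 1.402 [-1.23 -0.16]; 1.354 [-1.22 -0.22]; 1.306 [-1.21 -0.28]; 1.258 [-1.2  -0.34]; 1.21 [-1.18 -0.4 ]; 1.162 [-1.16 -0.45]; 1.113 [-1.13 -0.51]; 1.065 [-1.11 -0.56]; 1.017 [-1.08 -0.61]; 0.969 [-1.05 -0.66]; 0.921 [-1.02 -0.71]; 0.872 [-0.98 -0.76]; 0.824 [-0.94 -0.81]; 0.776 [-0.9  -0.85]; 0.728 [-0.86 -0.9 ]; 0.68 [-0.82 -0.94]; 0.632 [-0.77 -0.97]; 0.583 [-0.72 -1.01]; 0.535 [-0.67 -1.04]; 0.487 [-0.62 -1.08]; 0.439 [-0.57 -1.1 ]; 0.391 [-0.52 -1.13]; 0.343 [-0.46 -1.15]; 0.294 [-0.41 -1.17]; 0.246 [-0.35 -1.19]; 0.198 [-0.29 -1.21]; 0.15 [-0.23 -1.22]; 0.1 [-0.18 -1.28]; 0.05 [-0.11 -1.28]; 0.02 [-0.04 -0.77]; 0.0 [-0.01 -0.52]; [-21.06  -9.59] [-26.77 -25.43]
```

jog_arm --motion '[{"dx":-0.6,"dy":0,"dz":0,"turn":0},{"dx":-0.64,"dy":0,"dz":0.02,"turn":0},{"dx":-1.24,"dy":0,"dz":-0.04,"turn":0},{"dx":-1.24,"dy":0,"dz":-0.1,"turn":0},{"dx":-1.23,"dy":0,"dz":-0.16,"turn":0},{"dx":-1.22,"dy":0,"dz":-0.22,"turn":0},{"dx":0,"dy":0,"dz":0,"turn":0}]'

```text
time: 33.7
tool_pos: [0.627, 0.0416, 0.3071]
tcp_rot: [-2.217, -2.226, 0.0]
wrist_force: [-3.4, 0.2, 4.8]
width: 0.122
```

jog_arm --motion '[{"dx":-1.21,"dy":0,"dz":-0.28,"turn":0},{"dx":-1.2,"dy":0,"dz":-0.34,"turn":0},{"dx":-1.18,"dy":0,"dz":-0.4,"turn":0},{"dx":-1.16,"dy":0,"dz":-0.45,"turn":0},{"dx":-1.13,"dy":0,"dz":-0.51,"turn":0},{"dx":-1.11,"dy":0,"dz":-0.56,"turn":0},{"dx":0,"dy":0,"dz":0,"turn":0},{"dx":0,"dy":0,"dz":0,"turn":0}]'

```text
time: 34.37
tool_pos: [0.5571, 0.0417, 0.2802]
tcp_rot: [-2.215, -2.224, 0.005]
wrist_force: [-4.6, 0.3, 2.7]
width: 0.127
```

Run:
```python
from h import *
bar()
a=cv2.imread('pics/b_side.png')[60:300,260:580]
cv2.imwrite('pics/l1.png',cv2.resize(a,None,fx=2,fy=2))
```

```text
side bar [374, 140, 9, 22, 74] [0.5559 0.0124 0.2957] max z 0.2983
34.4667 [0.5577 0.0417 0.2806] [-2.215 -2.224  0.004] [-5.8  1.1  3.9] 0.12058873526863377
```

View pics/l1.png

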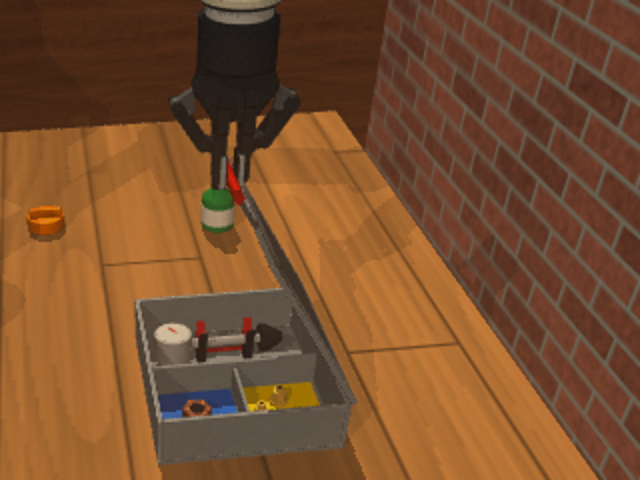

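The lid follows the hand. Nothing is hidden behind it, and the case contents are in place. I'm continuing down.

jog_arm --motion '[{"dx":-1.08,"dy":0,"dz":-0.61,"turn":0},{"dx":-1.05,"dy":0,"dz":-0.66,"turn":0},{"dx":-1.02,"dy":0,"dz":-0.71,"turn":0},{"dx":-0.98,"dy":0,"dz":-0.76,"turn":0},{"dx":-0.94,"dy":0,"dz":-0.81,"turn":0},{"dx":-0.9,"dy":0,"dz":-0.85,"turn":0},{"dx":-0.86,"dy":0,"dz":-0.9,"turn":0},{"dx":-0.82,"dy":0,"dz":-0.94,"turn":0},{"dx":0,"dy":0,"dz":0,"turn":0}]'

```text
time: 35.22
tool_pos: [0.482, 0.0417, 0.2167]
tcp_rot: [-2.216, -2.225, 0.0]
wrist_force: [2.9, 0.8, -6.9]
width: 0.121
```

jog_arm --motion '[{"dx":-0.77,"dy":0,"dz":-0.97,"turn":0},{"dx":-0.72,"dy":0,"dz":-1.01,"turn":0},{"dx":-0.67,"dy":0,"dz":-1.04,"turn":0},{"dx":-0.62,"dy":0,"dz":-1.08,"turn":0},{"dx":-0.57,"dy":0,"dz":-1.1,"turn":0},{"dx":-0.52,"dy":0,"dz":-1.13,"turn":0},{"dx":0,"dy":0,"dz":0,"turn":0},{"dx":0,"dy":0,"dz":0,"turn":0}]'

```text
time: 35.88
tool_pos: [0.4433, 0.0417, 0.1529]
tcp_rot: [-2.217, -2.225, -0.001]
wrist_force: [7.4, 2.5, -7.0]
width: 0.126
```

Run:
```python
from h import *
bar()
```

```text
side bar [319, 191, 8, 28, 108] [0.4434 0.0254 0.1681] max z 0.1708
top bar [310, 227, 10, 5, 39] [0.4401 0.0112 0.1682] max z 0.5461
35.9833 [0.4434 0.0417 0.1532] [-2.217e+00 -2.225e+00 -1.000e-03] [ 6.9  2.9 -7.9] 0.12228679562631202
```

jog_arm --motion '[{"dx":-0.46,"dy":0,"dz":-1.15,"turn":0},{"dx":-0.41,"dy":0,"dz":-1.17,"turn":0},{"dx":-0.35,"dy":0,"dz":-1.19,"turn":0},{"dx":-0.29,"dy":0,"dz":-1.21,"turn":0},{"dx":-0.2,"dy":0,"dz":-1.1,"turn":0},{"dx":0,"dy":0,"dz":0,"turn":0},{"dx":0,"dy":0,"dz":0,"turn":0}]'

```text
time: 36.57
tool_pos: [0.4269, 0.0417, 0.0952]
tcp_rot: [2.216, 2.225, 0.003]
wrist_force: [7.5, 3.6, -5.2]
width: 0.125
```

jog_arm --motion '[{"dx":-0.1,"dy":0,"dz":-0.6,"turn":0},{"dx":-0.08,"dy":0,"dz":-0.6,"turn":0},{"dx":-0.06,"dy":0,"dz":-0.5,"turn":0},{"dx":-0.05,"dy":0,"dz":-0.5,"turn":0},{"dx":-0.03,"dy":0,"dz":-0.4,"turn":0},{"dx":0,"dy":0,"dz":-0.3,"turn":0},{"dx":0,"dy":0,"dz":0,"turn":0},{"dx":0,"dy":0,"dz":0,"turn":0}]'

```text
time: 37.23
tool_pos: [0.4242, 0.0418, 0.0671]
tcp_rot: [2.216, 2.224, 0.004]
wrist_force: [7.2, 3.0, -4.3]
width: 0.125
```

jog_arm --motion '[{"dx":0,"dy":0,"dz":-0.2,"turn":0},{"dx":0,"dy":0,"dz":-0.2,"turn":0},{"dx":0,"dy":0,"dz":-0.15,"turn":0},{"dx":0,"dy":0,"dz":-0.1,"turn":0},{"dx":0,"dy":0,"dz":0,"turn":0},{"dx":0,"dy":0,"dz":0,"turn":0}]'

```text
time: 37.73
tool_pos: [0.424, 0.0418, 0.0609]
tcp_rot: [2.216, 2.225, 0.004]
wrist_force: [6.1, 3.1, -0.4]
width: 0.124
```

Run:
```python
from h import *
bar()
```

```text
side bar [312, 224, 7, 28, 105] [0.4238 0.0313 0.074 ] max z 0.0772
37.8333 [0.424  0.0418 0.0609] [2.216 2.225 0.004] [ 6.6  2.6 -1. ] 0.12313968544765308
```

jog_arm --motion '[{"dx":0,"dy":0,"dz":-0.1,"turn":0},{"dx":0,"dy":0,"dz":-0.1,"turn":0},{"dx":0,"dy":0,"dz":-0.1,"turn":0},{"dx":0,"dy":0,"dz":0,"turn":0},{"dx":0,"dy":0,"dz":0,"turn":0}]'

```text
time: 38.25
tool_pos: [0.424, 0.0417, 0.0598]
tcp_rot: [2.216, 2.225, 0.002]
wrist_force: [-0.4, 2.2, 16.5]
width: 0.121
```

jog_arm --motion '[{"dx":0,"dy":0,"dz":-0.1,"turn":0},{"dx":0,"dy":0,"dz":-0.1,"turn":0},{"dx":0,"dy":0,"dz":0,"turn":0},{"dx":0,"dy":0,"dz":0,"turn":0}]'

```text
time: 38.58
tool_pos: [0.4241, 0.0417, 0.0596]
tcp_rot: [2.217, 2.225, 0.001]
wrist_force: [-8.3, 2.7, 32.5]
width: 0.122
```

The lid is hard on its stop (+32 N at z 0.0596). I'm unloading, releasing and backing off.

jog_arm --motion '[{"dx":0,"dy":0,"dz":0.15,"turn":0},{"dx":0,"dy":0,"dz":0,"turn":0}]'

```text
time: 38.75
tool_pos: [0.4241, 0.0417, 0.0598]
tcp_rot: [2.216, 2.225, 0.003]
wrist_force: [-3.1, 2.1, 20.5]
width: 0.125
```

jog_arm --motion '[{"dx":0,"dy":0,"dz":0,"turn":0},{"dx":0,"dy":0,"dz":0,"turn":0},{"dx":0,"dy":0,"dz":0,"turn":0},{"dx":0,"dy":0,"dz":0,"turn":0},{"dx":0,"dy":0,"dz":0.5,"turn":0},{"dx":0,"dy":0,"dz":1,"turn":0},{"dx":0,"dy":0,"dz":2,"turn":0},{"dx":0,"dy":0,"dz":3,"turn":0},{"dx":0,"dy":0,"dz":3,"turn":0},{"dx":0,"dy":0,"dz":3,"turn":0},{"dx":0,"dy":0,"dz":3,"turn":0}]' --fingers 2.6

```text
time: 39.67
tool_pos: [0.4229, 0.0414, 0.2152]
tcp_rot: [2.217, 2.226, 0.0]
wrist_force: [1.1, 0.1, -0.7]
width: 0.305
```

jog_arm --motion '[{"dx":0,"dy":-3,"dz":1,"turn":0},{"dx":0,"dy":-3,"dz":1,"turn":0},{"dx":0,"dy":-3,"dz":1,"turn":0},{"dx":0,"dy":-3,"dz":1,"turn":0},{"dx":0,"dy":-3,"dz":1,"turn":0},{"dx":0,"dy":-3,"dz":1,"turn":0},{"dx":0,"dy":-3,"dz":0,"turn":0},{"dx":0,"dy":-3,"dz":0,"turn":0},{"dx":0,"dy":0,"dz":0,"turn":0},{"dx":0,"dy":0,"dz":0,"turn":0}]'

```text
time: 40.5
tool_pos: [0.4229, -0.1997, 0.2736]
tcp_rot: [-2.221, -2.222, -0.0]
wrist_force: [-0.1, -0.1, -0.6]
width: 0.299
```

Run:
```python
from h import *
bar()
for n in('side','top'):
    im,d,c=grab(n);P=cloud(d,c)
    for x in(.48,.53,.6,.66):
        m=(abs(P[...,0]-x)<.008)&(abs(P[...,1]-.04)<.1)&(P[...,2]>.05)&(P[...,2]<.1); print(n,x,m.sum(),P[m][:,2].mean().round(4))
a=cv2.imread('pics/b_top.png'); cv2.imwrite('pics/f.png',np.hstack([cv2.resize(a,(400,300)),cv2.resize(cv2.imread('pics/b_side.png'),(400,300))]))
```

```text
side bar [312, 225, 7, 28, 88] [0.4247 0.0207 0.0728] max z 0.0761
top bar [283, 243, 40, 5, 143] [0.423  0.0354 0.0739] max z 0.083
40.6 [ 0.423  -0.198   0.2732] [-2.217e+00 -2.225e+00 -1.000e-03] [0.6 0.3 0.3] 0.3063818289613219
side 0.48 246 0.071
side 0.53 350 0.072
side 0.6 351 0.0719
side 0.66 333 0.0712
top 0.48 541 0.0717
top 0.53 528 0.0723
top 0.6 505 0.0726
top 0.66 492 0.0716
```

View pics/f.png

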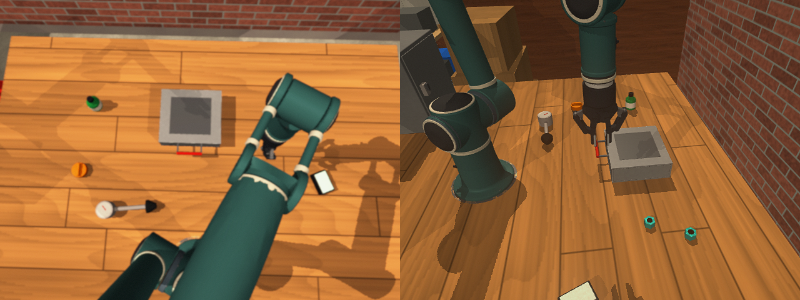

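The lid is level at z≈0.072 from front to back, so it is shut. The bench holds only the bystanders and decoys. I'm handing in.

```bash
python3 -c "
from workcell import bot
print(bot.finish_job())"
```

```text
the job is handed in; nothing more can be done
None
```

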